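# Put the bench stock back in its trays

## Task

Sort the five things scattered on the jeweller's bench back to where they belong: one wax block lying flat in each compartment of the metal tray, one lidded pot standing upright in each recess of the wooden stand, and the steel doming block standing on the middle of its cork-topped base. Set everything down gently rather than dropping it, and leave the two pairs of pliers where they lie.

Things in the scene. Friction and masses are not known exactly. Their poses are not given: they have to be found in the camera images.
- wax_thin_mid (a point): Thin block of carving wax, a plain rectangular block 30 x 50 x 18 mm (x, y, z), lying flat on the worktop. The point is its centre, 9 mm above its underside. Its y axis runs along the 50 mm length, x across the 30 mm width, z up. About 60 g.
- wax_thick_mid (a point): Thick block of carving wax, a plain rectangular block 30 x 50 x 24 mm (x, y, z), lying flat on the worktop. The point is its centre, 12 mm above its underside. y along the 50 mm length, x across the 30 mm width, z up. About 60 g.
- pot_squat_mid (a point): Squat round metal pot with a fixed lid and a small lid knob: 34 mm diameter, 38 mm high over all (the lid rim, the widest part, is from about 26 mm up; the body below it is 32 mm across). Stands upright. The point is its centre, 19 mm above its underside; z up. About 50 g.
- pot_tall_mid (a point): Slimmer, taller round metal pot with a fixed lid and a small lid knob: 30 mm diameter, 44 mm high over all (the lid rim, the widest part, is from about 32 mm up; the body below it is 28 mm across). Stands upright. The point is its centre, 22 mm above its underside; z up. About 70 g.
- steel_block_mid (a point): Steel doming block, a 46 mm cube with round hollows in its faces. The point is its centre, 23 mm above its underside; x and y square to its side faces, z up. About 0.7 kg.
- wax_tray: Low sheet-metal tray, fixed to the worktop, 86 x 144 mm (x, y), divided by a 6 mm partition across its middle into two compartments side by side along its y axis, one for each wax block. Each compartment is 80 mm (x) by 66 mm (y) inside, its centre at x = 0, y = +36 or -36 mm; the floor is 4 mm above the worktop, the walls' rolled rims reach 14 mm. Origin: centre of the underside, z up.
- pot_stand: Dark wooden board, fixed to the worktop, 74 x 134 x 14 mm (x, y, z), with two round recesses 52 mm across and 6 mm deep (their floor is 8 mm above the worktop), centred at x = 0, y = +32 and -32 mm; each takes one pot. Origin: centre of the underside, z up.
- block_base: Square wooden base with a cork top, fixed to the worktop, 92 x 92 mm, its cork top 84 x 84 mm at 12 mm above the worktop; place of the steel block. Origin: centre of the underside, z up. (Two lamp hoods hang over the back of the worktop: one from 0.40 m up, beyond x = 0.64 m for y > -0.03 m, one from 0.26 m up, beyond x = 0.58 m for y < -0.37 m; keep wrist and arm clear, swinging across at about 0.46 m from the base axis.)
- pliers_left: Pliers with red grips, 134 x 36 x 12 mm (x, y, z), lying loose on the worktop at the robot's left; a bystander, to be left alone. Origin: centre of the underside; x along its length.
- pliers_right: Pliers with yellow grips, 130 x 36 x 12 mm (x, y, z), lying loose on the worktop at the robot's right, close to the near edge; a bystander, to be left alone. Origin: centre of the underside; x along its length.
There are look-alikes about, which are no part of the job. Of the things that look like the part that bears wax_thick_mid, take the one that is nearest to the robot's base at the start. What is shaped like the part that bears steel_block_mid but pink is not meant.

How it is judged (in metres and radians):
At the end, for the whole second after the job is handed in: One wax block flat in each tray compartment (within 27 mm in tray x, 19 mm in y of its centre), one pot upright in each recess (within 14 mm in x and y), steel block within 15 mm of its base's centre; all at resting height (-4/+3 mm), within 0.1 rad of upright, still and let go ((((x of wax_thin_mid in the frame of wax_tray between -0.027 and 0.027 m and y of wax_thin_mid in the frame of wax_tray between 0.017 and 0.055 m) and (x of wax_thick_mid in the frame of wax_tray between -0.027 and 0.027 m and y of wax_thick_mid in the frame of wax_tray between -0.055 and -0.017 m)) or ((x of wax_thin_mid in the frame of wax_tray between -0.027 and 0.027 m and y of wax_thin_mid in the frame of wax_tray between -0.055 and -0.017 m) and (x of wax_thick_mid in the frame of wax_tray between -0.027 and 0.027 m and y of wax_thick_mid in the frame of wax_tray between 0.017 and 0.055 m))) and (((x of pot_squat_mid in the frame of pot_stand between -0.014 and 0.014 m and y of pot_squat_mid in the frame of pot_stand between 0.018 and 0.046 m) and (x of pot_tall_mid in the frame of pot_stand between -0.014 and 0.014 m and y of pot_tall_mid in the frame of pot_stand between -0.046 and -0.018 m)) or ((x of pot_squat_mid in the frame of pot_stand between -0.014 and 0.014 m and y of pot_squat_mid in the frame of pot_stand between -0.046 and -0.018 m) and (x of pot_tall_mid in the frame of pot_stand between -0.014 and 0.014 m and y of pot_tall_mid in the frame of pot_stand between 0.018 and 0.046 m))) and horizontal distance between steel_block_mid and block_base below 0.015 m and z of wax_thin_mid in the frame of wax_tray between 0.009 and 0.016 m and angle between each of wax_thin_mid, wax_thick_mid, pot_squat_mid, pot_tall_mid, steel_block_mid's own z axis and vertical below 0.1 rad and linear speed of each of wax_thin, wax_thick, pot_squat, pot_tall, steel_block below 0.02 m/s and angular speed of each of wax_thin, wax_thick, pot_squat, pot_tall, steel_block below 0.2 rad/s and contact force between each of wax_thin, wax_thick, pot_squat, pot_tall, steel_block and the fingers below 0.1 N and z of wax_thick_mid in the frame of wax_tray between 0.012 and 0.019 m and z of pot_squat_mid in the frame of pot_stand between 0.023 and 0.03 m and z of pot_tall_mid in the frame of pot_stand between 0.026 and 0.033 m and z of steel_block_mid in the frame of block_base between 0.031 and 0.038 m); the robot touches nothing.
It fails at once if a pair of pliers pushed more than 25 mm out of place (distance of any of pliers_left, pliers_right from where it was at the start of the episode above 0.025 m).
It fails at once if one of the five things dropped from more than about 25 mm, or knocked flying, instead of set down ((linear speed of wax_thin above 0.7 m/s and contact force between wax_thin and the fingers below 0.05 N) or (linear speed of wax_thick above 0.7 m/s and contact force between wax_thick and the fingers below 0.05 N) or (linear speed of pot_squat above 0.7 m/s and contact force between pot_squat and the fingers below 0.05 N) or (linear speed of pot_tall above 0.7 m/s and contact force between pot_tall and the fingers below 0.05 N) or (linear speed of steel_block above 0.7 m/s and contact force between steel_block and the fingers below 0.05 N)).
It also fails if it takes over 128 s, if anything falls off the work surface, if the arm or the gripper's body presses on something with over 40 N, if the wrist force passes 120 N, or if a joint passes its speed limit or range.

## Robot

A 6-joint arm with a two-finger parallel gripper is mounted at the origin on a cart in front of the work surface, level with it; the furniture and walls round the work are solid. World frame = base frame: x ahead of the robot, y to its left, z up, the work surface at z = 0. Lengths are in mm, angles in rad, forces in N, time in s.
With the tool pointing down it reaches from about 275 to 750 mm from the base axis. Payload 10.2 kg.
Tool frame: the origin (TCP) lies at the very end of the fingers, on their centre line; the grasp point (between the pads) lies behind it (ctrl.grasp_offset is the z of the grasp point in the tool frame, in mm); z points along the fingers, y is the direction in which the jaws open and shut (so a half turn about z gives the same grasp; the last joint's range is limited). The gripper opens to 85 mm and grips with 20 to 120 N. Pads are 22 mm wide; open, the fingers measure 114 mm over their backs; the gripper's body (76 mm by 85 mm) begins 54 mm behind the grasp point. The pads swing forward as they close: fully open they stand 13 mm farther back than shut.
Start: joints at [-1.329, 0.313, 1.498, -0, 1.331, -0.223], TCP at [235.317, -469.315, 191.794] pointing down, gripper open.
Joint ranges: [-2.94, 2.94], [-0.97, 2.17], [0.19, 2.56], [-1.23, 4.37], [0.02, 3.11], [-2.88, 2.88]. Speed limits (rad/s): [2.39, 2.39, 3.01, 3.14, 3.14, 3.14].

## Interface

Orientations are given as a unit quaternion [w, x, y, z].
In Python, from rig import ctrl, capture, job gives the robot as it stands. The module is installed in compiled form; this text tells all that it offers.
- The arm moves only by the tool move_arm, never from a script. Its argument "series" is a list of rows, each a list of 7 numbers: the turn, a rotation vector about the tool's x, y, z in rad, then the shift along the tool's x, y, z in cm, then the opening, from 0 (shut) to 1 (fully open). A call has 1 to 5 rows; each row is the pose to reach, as a shift and turn from the pose measured when the call began, along the tool's axes at that moment; what a row does not reach only later rows make up. A row lasts 1/12 s, in which the tool goes at most 41.7 mm and 7.16 degrees, less where a joint would pass 70% of its speed; a pose out of reach is approached as far as the arm can. A call with a gripper value outside its range is refused whole. The fingers move at their own pace and stop on an object; "grip_force" is the grip in N (left out, the last holds). Time passes only in rows, so rows that repeat a pose let the fingers close. It gives the time, the measured TCP pose, the force and the opening at its end, in the units of the state.
- ctrl.sense(): the state, without advancing time (a new reading comes with each control period).
- capture(name): name is "scene" or "top" or "wrist"; returns a dict with "frame" (420x560x3 uint8, red, green, blue), "mtx" (3x3 intrinsics, pixels), "R" (3x3) and "t" (3): a world point X has camera coordinates R X + t. Camera axes: x right, y down, z forward; pixel columns grow to the right and rows downward; lengths in mm; the calibration is good to about 2 mm. A picture is of the moment at which its call begins. There is no depth.
- job.finish_job(): hands the job in, once; it reports no verdict.
The state is a dict: "time_s": time; "joints": joint angles; "dq": joint speeds; "tau": joint torques, N m; "eef_pos": TCP position; "ee_rot": TCP orientation; "force": force on the tool from outside, world axes, zero at the start; "wrist_torque": the same for the moment, N m; "grip_width": opening from 0.0 (shut) to 1.0 (fully open).
Only numpy, scipy, OpenCV 4.12 (cv2) and the standard library are available. Lean on these libraries where they do the work, as an engineer would, in place of code of your own. Each camera call takes 0.05 s, during which the arm holds its last target.

## Working session

There is one attempt and no reset: what is moved stays moved. The work goes in short steps, Python scripts to look and compute and a tool call to move; the robot and the scene stay as the last step left them, time stands still between calls to the robot, and variables do not carry over. Pictures are saved under pics/ and viewed, and the job is handed in when it is done.

Besides the shell and the picture viewer there is one more tool, called by a JSON object that holds its "api" and its "payload", one argument or row to a line. move_arm: Moves the arm, as the interface text tells. Its arguments: {"type":"object","properties":{"series":{"type":"array","items":{"type":"array","items":{"type":"number"}}},"grip_force":{"type":"number"}},"required":["series"]}

```bash
ls; mkdir -p pics; cat > h.py <<'E'
import numpy as np, cv2
from rig import ctrl, capture, job
def snap(n,f):
    c=capture(n); cv2.imwrite('pics/'+f, c['frame'][:,:,::-1]); np.savez('pics/'+f+'.npz',**c); return c
def load(f): return dict(np.load('pics/'+f+'.npz'))
def ray(c,u,v,z):
    d=c['R'].T@np.linalg.inv(c['mtx'])@np.array([u,v,1.]); o=-c['R'].T@c['t']
    return o+d*(z-o[2])/d[2]
def proj(c,X):
    p=c['mtx']@(c['R']@np.array(X,float)+c['t']); return p[:2]/p[2]
E
python3 - <<'E'
from h import *
print(ctrl.sense(), ctrl.grasp_offset)
for n in ['scene','top','wrist']:
    c=snap(n,n+'0.png'); print(n,-c['R'].T@c['t'],c['mtx'][0,0])
E
```

```text
pics
{'time_s': 0.0, 'joints': array([-1.32941656e+00,  3.13447798e-01,  1.49843488e+00,  6.67254308e-06,
        1.33096639e+00, -2.23386425e-01]), 'dq': array([0.00074217, 0.00060201, 0.00169186, 0.00115312, 0.00154961,
       0.00067495]), 'tau': array([ 3.18526045e-04, -4.12266576e+01, -2.59740239e+01, -1.83261309e-04,
        4.11510759e-03,  1.75310663e-05]), 'eef_pos': array([ 235.23698342, -469.0181786 ,  191.23705222]), 'ee_rot': array([-6.28213324e-04,  9.73120329e-01,  2.30296397e-01, -2.41156694e-06]), 'force': array([ 0.46237061, -0.22186698, -0.60641514]), 'wrist_torque': array([0.01542715, 0.02117415, 0.09289783]), 'grip_width': 1.0021019982102084} -18.700000000000003
scene [-121.40244856 -916.33565319  557.39122052] 395.6573351747213
top [ 118.20223991   89.10290043 1983.97096482] 529.3068495616143
wrist [ 297.96548631 -438.37040149  374.02521397] 378.1148755776582
```

View pics/scene0.png

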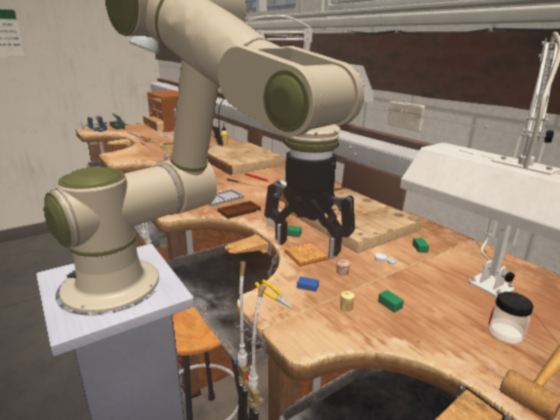

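View pics/top0.png

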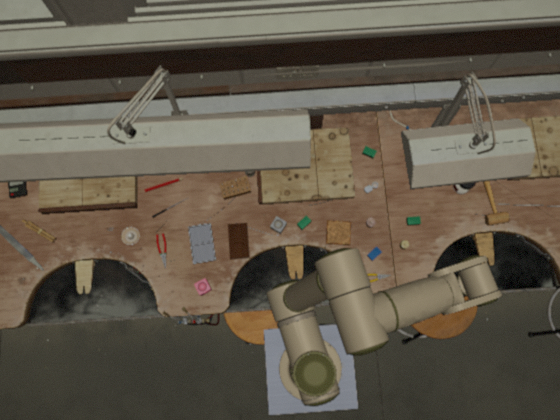

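View pics/wrist0.png

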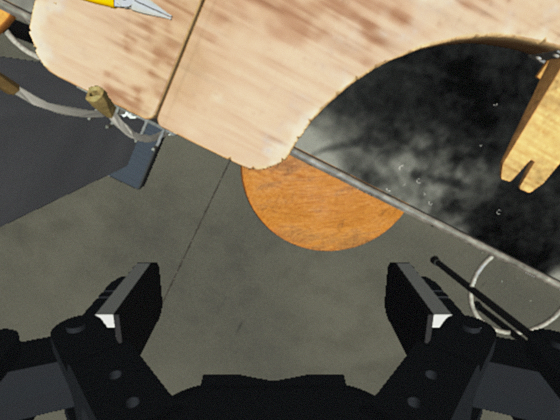

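```bash
python3 - <<'E'
from h import *
c=load('top0.png'); f=c['frame'][:,:,::-1]
cv2.imwrite('pics/topA.png',cv2.resize(f[135:305,260:440],None,fx=3.5,fy=3.5,interpolation=cv2.INTER_CUBIC))
cv2.imwrite('pics/topB.png',cv2.resize(f[165:305,130:300],None,fx=4,fy=4,interpolation=cv2.INTER_CUBIC))
c=load('scene0.png'); f=c['frame'][:,:,::-1]
cv2.imwrite('pics/scA.png',cv2.resize(f[170:320,190:440],None,fx=3.2,fy=3.2,interpolation=cv2.INTER_CUBIC))
c=load('top0.png')
for n,u,v,z in [('gA',305,223,20),('gB',370,153,20),('gC',414,221,20),('blue',375,254,18),('steel',278,225,46),('pink',203,286,46),('potA',371,222,40),('potB',405,244,40),('tray',202,243,10),('stand',238,240,14),('cork',340,232,12),('cork2',235,187,12),('plR',378,276,6)]: 
  p=ray(c,u,v,z); print(n,p.round(),np.hypot(*p[:2]).round())
E
```

```text
gA [531. -23.  20.] 531.0
gB [ 792. -298.   20.] 846.0
gC [ 510. -436.   20.] 671.0
blue [ 394. -276.   18.] 481.0
steel [525.  80.  46.] 531.0
pink [317. 368.  46.] 486.0
potA [ 513. -269.   40.] 580.0
potB [ 421. -387.   40.] 572.0
tray [483. 371.  10.] 609.0
stand [484. 234.  14.] 538.0
cork [ 488. -153.   12.] 512.0
cork2 [693. 236.  12.] 732.0
plR [ 313. -280.    6.] 420.0
```

View pics/topA.png

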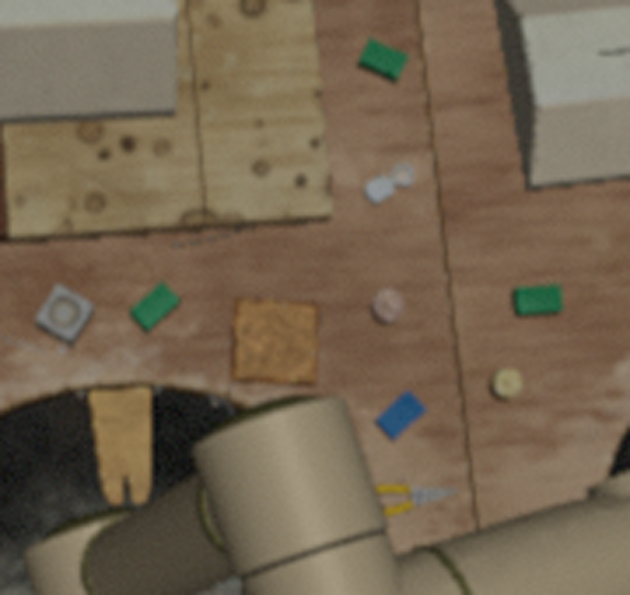

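View pics/topB.png

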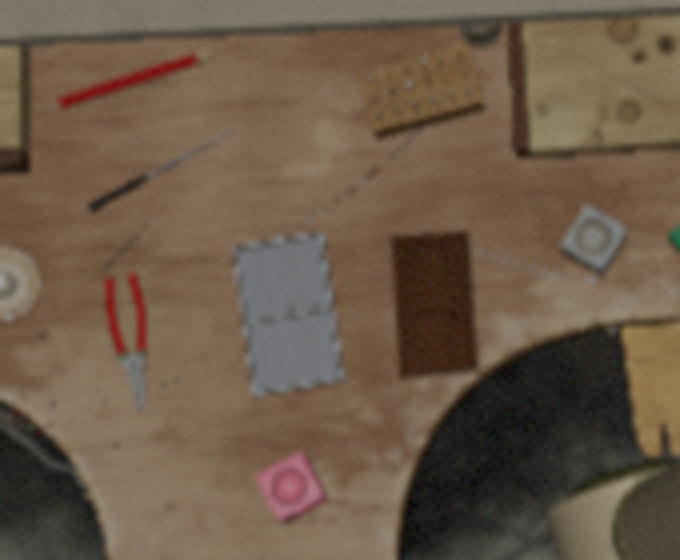

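View pics/scA.png

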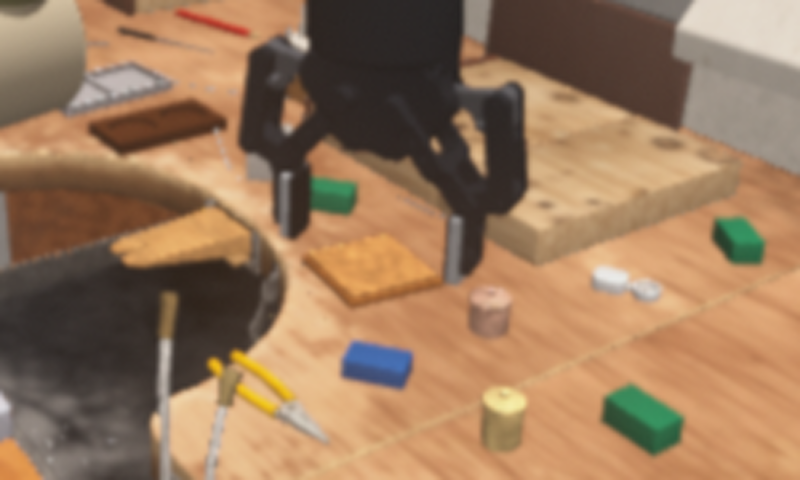

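Look-alikes: green blocks at top-view (305,223) range 531, (414,221) range 671 and (370,153) range 846, so I take (305,223). The steel cube is grey at (278,225); the pink one at (203,286) is not meant. Blue (375,254) is the thin wax. The copper pot at (371,222) and the brass pot at (405,244) still need checking by size. The base is the plain cork square at (340,232); the board at (235,187) is perforated. Next I measure by masks.

```bash
cat > m.py <<'E'
from h import *
def seg(c,roi,lo,hi,zmid,ztop,k=4,show=None):
    x0,y0,x1,y1=roi
    f=cv2.resize(c['frame'][y0:y1,x0:x1],None,fx=k,fy=k,interpolation=cv2.INTER_CUBIC)
    hsv=cv2.cvtColor(f,cv2.COLOR_RGB2HSV)
    m=cv2.inRange(hsv,np.array(lo),np.array(hi))
    m=cv2.morphologyEx(m,cv2.MORPH_OPEN,np.ones((3,3)));m=cv2.morphologyEx(m,cv2.MORPH_CLOSE,np.ones((9,9)))
    cs,_=cv2.findContours(m,cv2.RETR_EXTERNAL,cv2.CHAIN_APPROX_NONE)
    q=max(cs,key=cv2.contourArea)
    pts=(q[:,0,:]+.5)/k-.5+np.array([x0,y0])
    W=np.array([ray(c,u,v,zmid)[:2] for u,v in pts],np.float32)
    r=cv2.minAreaRect(W)
    mm=cv2.moments(W.reshape(-1,1,2))
    cen=np.array([mm['m10'],mm['m01']])/mm['m00']
    b=cv2.boxPoints(r); e=b[1]-b[0]; e2=b[2]-b[1]
    L=e if np.hypot(*e)>np.hypot(*e2) else e2
    if show:
        cv2.drawContours(f,[q],-1,(255,0,255),1); cv2.imwrite('pics/'+show,f[:,:,::-1])
    return cen.round(1),np.array(r[0]).round(1),np.array(r[1]).round(1),round(float(np.degrees(np.arctan2(L[1],L[0]))),1)
E
python3 - <<'E'
from m import *
c=load('top0.png')
hsv=cv2.cvtColor(c['frame'],cv2.COLOR_RGB2HSV)
for n,u,v in [('g',305,223),('b',375,254),('st',276,228),('p1',371,222),('p2',405,244),('tray',202,233),('stand',238,240),('cork',340,232),('wood',325,215),('wood2',390,230),('wood3',220,240)]: print(n,hsv[v,u])
print('green',seg(c,(290,208,322,240),(60,80,30),(95,255,255),12,24,show='m1.png'))
print('blue',seg(c,(360,240,392,270),(100,80,30),(130,255,255),9,18,show='m2.png'))
print('steel',seg(c,(265,212,294,240),(0,0,60),(180,45,255),23,46,show='m3.png'))
print('tray',seg(c,(185,215,220,270),(90,0,60),(150,70,255),10,14,show='m4.png'))
print('stand',seg(c,(222,215,253,265),(0,90,10),(20,255,85),14,14,show='m5.png'))
print('cork',seg(c,(322,214,356,248),(10,120,110),(25,255,255),12,12,show='m6.png'))
print('p1',seg(c,(360,210,383,235),(0,0,60),(180,85,255),19,12,show='m7.png'))
print('p2',seg(c,(395,233,418,256),(20,60,60),(40,255,255),22,12,show='m8.png'))
f=[cv2.resize(cv2.imread(f'pics/m{i}.png'),(200,200)) for i in range(1,9)]
cv2.imwrite('pics/mm.png',np.vstack([np.hstack(f[:4]),np.hstack(f[4:])]))
E
```

```text
g [ 74 147 111]
b [103 170 117]
st [ 18  11 117]
p1 [ 13  51 129]
p2 [ 22  79 145]
tray [120  13 119]
stand [ 11 150  63]
cork [ 17 135 128]
wood [ 13 100 115]
wood2 [ 16 106 101]
wood3 [ 14  97 116]
green (array([535.9, -18.8]), array([536. , -18.8]), array([28. , 49.2]), -51.1)
blue (array([ 399.5, -273.9]), array([ 399.1, -274.1]), array([27.2, 48.5]), -51.2)
steel (array([531.6,  79.7]), array([527. ,  83.4]), array([49.4, 64.6]), -36.4)
tray (array([482.8, 372.9]), array([482.6, 373.1]), array([141.6,  82.6]), 6.1)
stand (array([482.4, 234.2]), array([482.5, 234. ]), array([136.4,  73.9]), 1.0)
cork (array([ 490. , -147.6]), array([ 488.7, -146.3]), array([94.4, 92.6]), 83.9)
p1 (array([ 518.6, -271.4]), array([ 518.2, -271.6]), array([38. , 36.7]), 40.8)
p2 (array([ 424.3, -388.6]), array([ 423.6, -389. ]), array([32.5, 30.5]), 86.0)
```

View pics/mm.png

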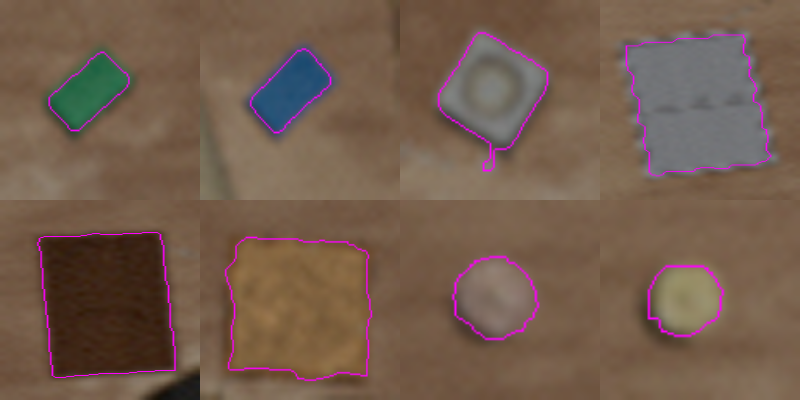

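```bash
cat > p.py <<'E'
from h import *
import sys
from scipy.spatial.transform import Rotation as Ro
def st():
    s=ctrl.sense(); q=s['ee_rot']; R=Ro.from_quat([q[1],q[2],q[3],q[0]]).as_matrix(); return s,np.array(s['eef_pos']),R
def down(phi):
    a=np.radians(phi); c,s=np.cos(a),np.sin(a); return np.array([[c,s,0],[s,-c,0],[0,0,-1.]])
def plan(wps,step=195,ang=34):
    s,p,R=st(); phi=np.degrees(np.arctan2(R[1,0],R[0,0]))
    print('t',round(s['time_s'],2),'p',p.round(1),'phi',round(phi,1),'j',np.round(s['joints'],2),'F',s['force'].round(1),'w',round(s['grip_width'],3),'tilt',np.degrees(np.arccos(-R[2,2])).round(2))
    for w in wps:
        t=np.array(w[:3],float); d=(w[3]-phi+180)%360-180 if len(w)<5 else w[3]-phi
        n=int(max(1,np.ceil(np.linalg.norm(t-p)/step),np.ceil(abs(d)/ang)))
        p0,ph0=p,phi
        for i in range(1,n+1):
            t1=p0+(t-p0)*i/n; f1=ph0+d*i/n; R1=down(f1)
            rv=Ro.from_matrix(R.T@R1).as_rotvec(); sh=R.T@(t1-p)/10
            rows=max(np.ceil(np.linalg.norm(t1-p)/41.7),np.ceil(abs(d)/n/7.16))
            print(t1.round(),round(f1),'|',[*rv.round(3).tolist(),*sh.round(2).tolist()],'rows',int(rows))
            p,R,phi=t1,R1,f1
E
python3 - <<'E'
from p import *
from m import seg
c=load('top0.png')
print(seg(c,(265,212,294,236),(0,0,85),(180,35,255),23,46))
for n,z,p in [('blue',9,(399.5,-274)),('g',12,(536,-19)),('st',23,(528,81)),('p1',19,(518.6,-271)),('p2',22,(424,-388)),('cork',12,(489,-147))]:
  print(n,proj(load('scene0.png'),[*p,z]).round())
plan([(399,-274,150,129)])
E
```

```text
(array([532.7,  79.3]), array([532.5,  79.3]), array([48.1, 49.3]), -35.9)
blue [307. 284.]
g [292. 231.]
st [273. 217.]
p1 [343. 266.]
p2 [347. 299.]
cork [305. 252.]
t 0.15 p [ 235.3 -469.1  191.4] phi 26.6 j [-1.33  0.31  1.5   0.    1.33 -0.22] F [ 0.5  0.8 -0.5] w 0.997 tilt 0.05
[ 276. -420.  181.] 52 | [-0.001, -0.0, -0.447, 5.85, -2.52, 1.04] rows 4
[ 317. -372.  171.] 78 | [0.0, 0.0, -0.447, 6.36, 0.25, 1.04] rows 4
[ 358. -323.  160.] 103 | [0.0, 0.0, -0.447, 5.63, 2.97, 1.04] rows 4
[ 399. -274.  150.] 129 | [0.0, 0.0, -0.447, 3.8, 5.11, 1.04] rows 4
```

Measured centres project onto the right things in the scene view: blue (307,284), squat pot (343,266), tall pot (347,299).

{"api": "move_arm", "payload": {
  "series": [
    [0,0,-0.447,5.85,-2.52,1.04,1],
    [0,0,-0.447,5.85,-2.52,1.04,1],
    [0,0,-0.447,5.85,-2.52,1.04,1],
    [0,0,-0.447,5.85,-2.52,1.04,1]
  ],
  "grip_force": 40
}}

```text
time_s: 0.48
eef_pos: [277.0, -419.2, 180.7]
ee_rot: [-0.001, 0.896, 0.444, 0.0]
force: [-1.3, -0.4, -0.2]
grip_width: 1.0
```

{"api": "move_arm", "payload": {
  "series": [
    [0,0,-0.447,6.36,0.25,1.04,1],
    [0,0,-0.447,6.36,0.25,1.04,1],
    [0,0,-0.447,6.36,0.25,1.04,1],
    [0,0,-0.447,6.36,0.25,1.04,1]
  ]
}}

```text
time_s: 0.82
eef_pos: [318.1, -368.9, 170.1]
ee_rot: [-0.001, 0.773, 0.635, 0.0]
force: [0.7, 0.7, 0.3]
grip_width: 1.001
```

{"api": "move_arm", "payload": {
  "series": [
    [0,0,-0.447,5.63,2.97,1.04,1],
    [0,0,-0.447,5.63,2.97,1.04,1],
    [0,0,-0.447,5.63,2.97,1.04,1],
    [0,0,-0.447,5.63,2.97,1.04,1]
  ]
}}

```text
time_s: 1.15
eef_pos: [358.7, -318.2, 159.5]
ee_rot: [-0.001, 0.609, 0.793, 0.001]
force: [-0.3, -0.7, 0.0]
grip_width: 1.002
```

{"api": "move_arm", "payload": {
  "series": [
    [0,0,-0.447,3.8,5.11,1.04,1],
    [0,0,-0.447,3.8,5.11,1.04,1],
    [0,0,-0.447,3.8,5.11,1.04,1],
    [0,0,-0.447,3.8,5.11,1.04,1]
  ]
}}

```text
time_s: 1.48
eef_pos: [398.8, -267.1, 148.8]
ee_rot: [-0.002, 0.415, 0.91, 0.001]
force: [-0.6, -1.3, -0.6]
grip_width: 1.0
```

```bash
python3 - <<'E'
from p import *
c=snap('wrist','w1.png')
plan([(399,-274,60,129),(399,-274,4,129)])
print(proj(c,[399.5,-274,18]), ctrl.grasp_offset)
E
```

```text
t 1.53 p [ 398.6 -267.6  148.9] phi 131.1 j [-0.84  0.26  1.69  0.    1.2  -1.55] F [-0.1 -0.3  0.6] w 1.0 tilt 0.24
[ 399. -274.   60.] 129 | [0.001, -0.004, 0.037, -0.54, -0.4, 8.89] rows 3
[ 399. -274.    4.] 129 | [0.0, 0.0, 0.0, 0.0, 0.0, 5.6] rows 2
[267.68681589 185.22517723] -18.700000000000003
```

View pics/w1.png

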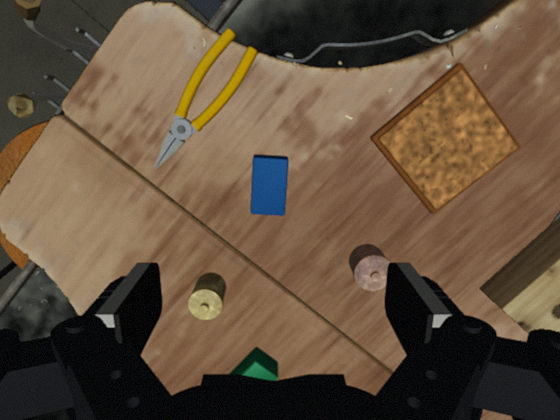

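The wrist view shows the blue block at about (269,187), against a prediction of (268,185). It is square to the jaws. I'll use the same view to refine the cork and pots, then descend.

```bash
python3 - <<'E'
from m import *
c=load('w1.png')
print('blue',seg(c,(235,140,305,230),(105,120,60),(125,255,255),18,18,k=2,show='n1.png'))
for n,u,v,z in [('corkL',374,140,12),('corkT',461,67,12),('corkR',516,146,12),('corkB',434,209,12),('p1knob',374,274,38),('p2knob',206,305,44)]:
  print(n,ray(c,u,v,z).round(1))
E
```

```text
blue (array([ 400.8, -274.2]), array([ 400.8, -274.2]), array([29.2, 49.7]), -52.3)
corkL [ 442.3 -187.    12. ]
corkT [ 453.7 -100.5   12. ]
corkR [ 536.5 -111.9   12. ]
corkB [ 525.4 -195.1   12. ]
p1knob [ 515.9 -269.7   38. ]
p2knob [ 424.6 -383.5   44. ]
```

{"api": "move_arm", "payload": {
  "series": [
    [0,-0.004,0.037,-0.54,-0.4,8.9,1],
    [0,-0.004,0.037,-0.54,-0.4,8.9,1],
    [0,-0.004,0.037,-0.54,-0.4,8.9,1],
    [0,-0.004,0.037,-0.54,-0.4,8.9,1]
  ]
}}

```text
time_s: 1.87
eef_pos: [397.9, -273.2, 58.5]
ee_rot: [-0.002, 0.431, 0.902, 0.001]
force: [0.4, 0.5, -0.4]
grip_width: 0.998
```

```bash
python3 - <<'E'
from p import *
plan([(399,-274,4,129)])
E
```

```text
t 1.87 p [ 397.9 -273.2   58.5] phi 128.9 j [-0.85  0.38  1.79  0.    0.98 -1.53] F [ 0.4  0.5 -0.4] w 0.998 tilt 0.29
[ 399. -274.    4.] 129 | [0.001, -0.005, -0.002, -0.16, 0.03, 5.45] rows 2
```

{"api": "move_arm", "payload": {
  "series": [
    [0,-0.005,0.02,-0.25,0.1,3.5,1],
    [0,-0.005,0.02,-0.25,0.1,5.4,1],
    [0,-0.005,0.02,-0.25,0.1,5.4,0.8],
    [0,-0.005,0.02,-0.25,0.1,5.4,0.2],
    [0,-0.005,0.02,-0.25,0.1,5.4,0.2]
  ]
}}

```text
time_s: 2.28
eef_pos: [401.3, -275.5, 6.9]
ee_rot: [0.002, 0.44, 0.898, -0.0]
force: [0.7, -0.9, 0.3]
grip_width: 0.606
```

{"api": "move_arm", "payload": {
  "series": [
    [0,0,0,0,0,0,0.15],
    [0,0,0,0,0,0,0.15],
    [0,0,0,0,0,0,0.15],
    [0,0,0,0,0,0,0.15]
  ]
}}

```text
time_s: 2.62
eef_pos: [401.5, -275.7, 7.5]
ee_rot: [0.002, 0.44, 0.898, -0.001]
force: [-0.0, -1.3, -0.1]
grip_width: 0.149
```

```bash
python3 - <<'E'
from p import *
plan([(399,-274,150,129)])
print(ctrl.grasp_offset)
snap('wrist','w2.png')
E
```

```text
t 2.62 p [ 401.5 -275.7    7.5] phi 127.7 j [-0.84  0.47  1.82  0.    0.85 -1.5 ] F [-0.  -1.3 -0.1] w 0.149 tilt 0.28
[ 399. -274.  150.] 129 | [0.001, 0.005, -0.022, 0.22, -0.08, -14.25] rows 4
-18.700000000000003
```

View pics/w2.png

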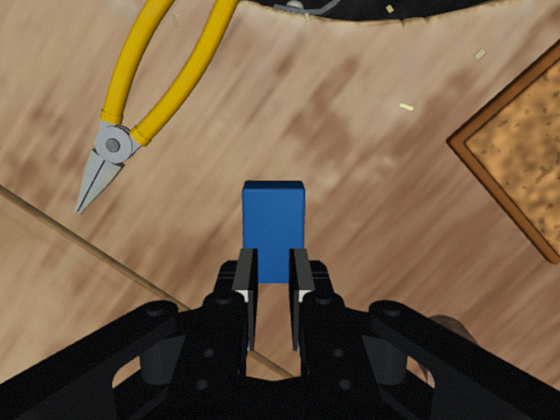

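```bash
python3 - <<'E'
from p import *
from m import seg
c=load('w2.png'); s,p,R=st()
print('tcp',proj(c,p),'grasp',proj(c,p-R[:,2]*18.7),'20 up',proj(c,p-R[:,2]*13))
print('cam in tool',R.T@(-c['R'].T@c['t']-p), 'cam fwd in tool',R.T@c['R'].T[:,2])
for v in (184,283): print(ray(c,274,v,18).round(1))
print('block mid',proj(c,[400.8,-274.2,18]))
E
```

```text
tcp [272.1719809  232.30848818] grasp [272.10417304 246.42844305] 20 up [272.12625879 241.82942133]
cam in tool [  68.75342521    0.37556985 -182.88699424] cam fwd in tool [-2.75810262e-01  2.61751938e-04  9.61212063e-01]
[ 384.9 -252.8   18. ]
[ 416.3 -293.5   18. ]
block mid [272.99827298 237.28869703]
```

```bash
python3 - <<'E'
from p import *
c=load('w2.png'); s,p,R=st()
for h in (0,10,20,30,40,50):
  print(h,[proj(c,p+R@np.array([x,6.4,-h])).round().tolist() for x in (-11,0,11)],'open',[proj(c,p+R@np.array([x,42.5,-h])).round().tolist() for x in (-11,0,11)])
f=c['frame'][170:420,180:380,::-1]
cv2.imwrite('pics/w2c.png',cv2.resize(f,None,fx=2.4,fy=2.4,interpolation=cv2.INTER_CUBIC))
snap('scene','s2.png')
cc=load('s2.png'); u=proj(cc,p).astype(int);print(u)
f=cc['frame'][u[1]-80:u[1]+40,u[0]-70:u[0]+70,::-1]
cv2.imwrite('pics/s2c.png',cv2.resize(f,None,fx=5,fy=5,interpolation=cv2.INTER_CUBIC))
E
```

```text
0 [[284.0, 252.0], [285.0, 232.0], [285.0, 212.0]] open [[353.0, 252.0], [355.0, 232.0], [356.0, 212.0]]
10 [[285.0, 260.0], [285.0, 240.0], [285.0, 218.0]] open [[358.0, 260.0], [359.0, 239.0], [360.0, 218.0]]
20 [[286.0, 269.0], [286.0, 248.0], [286.0, 225.0]] open [[362.0, 269.0], [364.0, 247.0], [365.0, 225.0]]
30 [[286.0, 279.0], [287.0, 256.0], [287.0, 233.0]] open [[367.0, 279.0], [369.0, 256.0], [371.0, 233.0]]
40 [[287.0, 290.0], [287.0, 266.0], [288.0, 242.0]] open [[373.0, 290.0], [375.0, 266.0], [377.0, 242.0]]
50 [[288.0, 303.0], [288.0, 278.0], [289.0, 252.0]] open [[379.0, 303.0], [381.0, 278.0], [384.0, 252.0]]
[308 284]
```

View pics/w2c.png

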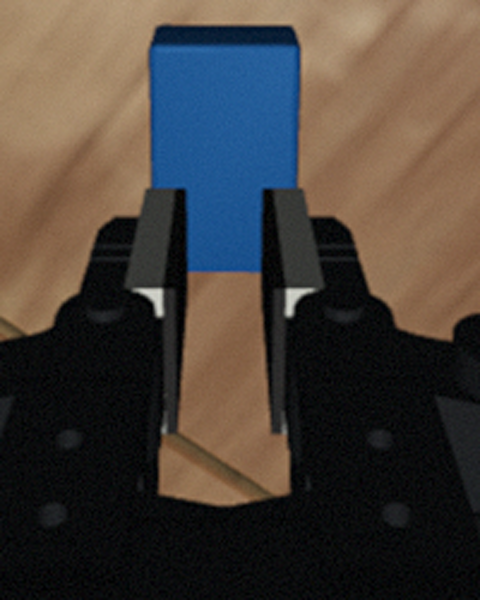

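View pics/s2c.png

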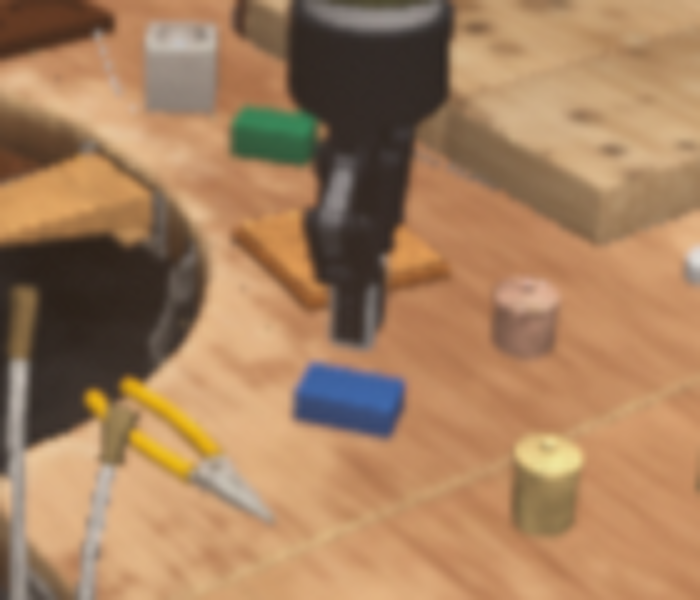

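```bash
python3 - <<'E'
from p import *
s,p,R=st()
a=load('w2.png'); b=load('s2.png')
def tri(px):
    A=[];B=[]
    for c,(u,v) in px:
        P=c['mtx']@np.c_[c['R'],c['t']]
        for k,w in ((0,u),(1,v)):
            r=w*P[2]-P[k]; n=np.linalg.norm(r[:3]); A.append(r[:3]/n);B.append(-r[3]/n)
    x,res,_,_=np.linalg.lstsq(np.array(A),np.array(B),rcond=None); return x,res
x,res=tri([(a,(272,249)),(b,(308,273))]); print(x,res,'tool',R.T@(x-p))
for h in (0,15,30,45): print(h,proj(b,p-R[:,2]*h),proj(b,p-R[:,2]*h+R[:,0]*11))
E
```

```text
[ 399.69294915 -272.88023132   38.36606612] [1.71865319] tool [  2.96709767   0.38663031 -31.25797082]
0 [308.30399996 284.32887713] [303.98579539 283.50087888]
15 [308.53465378 279.13968009] [304.18966975 278.32333625]
30 [308.7681153  273.88731601] [304.39601782 273.08297188]
45 [309.00443611 268.57062447] [304.6048849 267.7786354]
```

Both cameras show the fingertips 30 mm or more above the stated TCP. The jaws shut above the block without touching it. I'll open and go lower step by step, watching the force and the picture.

{"api": "move_arm", "payload": {
  "series": [
    [0,0,0,-0.1,0.05,0,0.6],
    [0,0,0,-0.1,0.05,0,0.6],
    [0,0,0,-0.1,0.05,0,0.6],
    [0,0,0,-0.1,0.05,0,0.6],
    [0,0,0,-0.1,0.05,0,0.6]
  ]
}}

```text
time_s: 3.13
eef_pos: [402.3, -276.0, 7.1]
ee_rot: [0.002, 0.44, 0.898, -0.0]
force: [0.5, 0.3, -0.3]
grip_width: 0.601
```

{"api": "move_arm", "payload": {
  "series": [
    [0,0,0,0,0,0.4,0.6],
    [0,0,0,0,0,0.8,0.6],
    [0,0,0,0,0,1.2,0.6],
    [0,0,0,0,0,1.6,0.6],
    [0,0,0,0,0,1.6,0.6]
  ]
}}

```text
time_s: 3.55
eef_pos: [402.0, -275.6, -9.9]
ee_rot: [0.001, 0.44, 0.898, -0.0]
force: [0.8, -0.3, -1.2]
grip_width: 0.603
```

```bash
python3 - <<'E'
from p import *
plan([(400.8,-274,0,128)])
c=snap('wrist','w3.png')
cc=snap('scene','s3.png'); u=(308,284)
f=cc['frame'][u[1]-80:u[1]+40,u[0]-70:u[0]+70,::-1]
f=cv2.resize(f,(490,420),interpolation=cv2.INTER_CUBIC)
cv2.imwrite('pics/s3c.png',np.hstack([f,c['frame'][:,130:420,::-1]]))
E
```

```text
t 3.55 p [ 402.  -275.6   -9.9] phi 127.7 j [-0.84  0.5   1.83  0.    0.81 -1.5 ] F [ 0.8 -0.3 -1.2] w 0.603 tilt 0.14
[ 401. -274.    0.] 128 | [0.001, 0.002, -0.005, 0.2, 0.01, -0.99] rows 1
```

View pics/s3c.png

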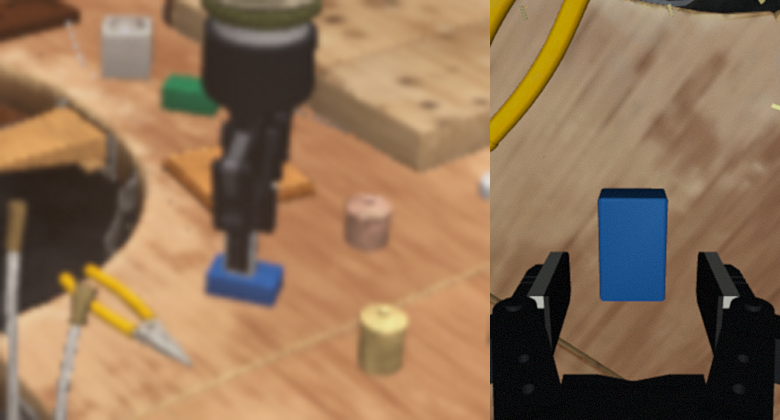

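{"api": "move_arm", "payload": {
  "series": [
    [0,0,0,0,0,0.4,0.6],
    [0,0,0,0,0,0.8,0.6],
    [0,0,0,0,0,1.2,0.6],
    [0,0,0,0,0,1.2,0.6]
  ]
}}

```text
time_s: 3.98
eef_pos: [401.9, -275.6, -22.0]
ee_rot: [0.001, 0.44, 0.898, -0.0]
force: [-0.6, 0.7, -0.6]
grip_width: 0.601
```

```bash
python3 - <<'E'
from p import *
plan([(400.8,-274,0,128)])
c=snap('wrist','w4.png')
cc=snap('scene','s4.png'); u=(308,284)
f=cc['frame'][u[1]-50:u[1]+20,u[0]-35:u[0]+35,::-1]
f=cv2.resize(f,(420,420),interpolation=cv2.INTER_CUBIC)
cv2.imwrite('pics/s4c.png',np.hstack([f,c['frame'][:,130:420,::-1]]))
E
```

```text
t 3.98 p [ 401.9 -275.6  -22. ] phi 127.7 j [-0.84  0.52  1.83  0.    0.78 -1.5 ] F [-0.6  0.7 -0.6] w 0.601 tilt 0.13
[ 401. -274.    0.] 128 | [0.001, 0.002, -0.004, 0.19, 0.01, -2.2] rows 1
```

View pics/s4c.png

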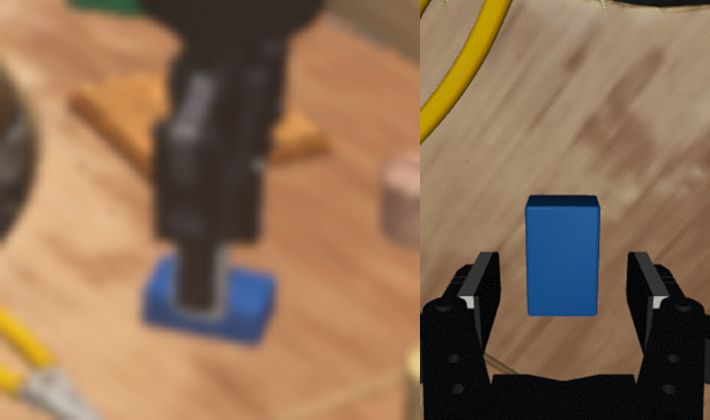

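```bash
python3 - <<'E'
from p import *
s,p,R=st()
b=load('s4.png');a=load('w4.png')
for h in (20,25,30,35,40,45): print(h,[proj(b,p+R@np.array([x,-26,-h])).round(1).tolist() for x in (-11,0,11)],[proj(a,p+R@np.array([x,-26,-h])).round(1).tolist() for x in (-11,0,11)])
f=b['frame'][265:300,290:330,::-1]
cv2.imwrite('pics/s4d.png',cv2.resize(f,None,fx=14,fy=14,interpolation=cv2.INTER_CUBIC))
E
```

```text
20 [[310.2, 293.9], [305.8, 293.0], [301.4, 292.1]] [[217.0, 271.1], [216.0, 249.4], [215.0, 226.9]]
25 [[310.3, 292.1], [305.9, 291.3], [301.5, 290.4]] [[215.4, 276.0], [214.4, 253.8], [213.3, 230.8]]
30 [[310.4, 290.4], [306.0, 289.5], [301.5, 288.6]] [[213.8, 281.2], [212.7, 258.4], [211.6, 234.8]]
35 [[310.5, 288.6], [306.0, 287.8], [301.6, 286.9]] [[212.0, 286.7], [210.9, 263.3], [209.7, 239.1]]
40 [[310.6, 286.9], [306.1, 286.0], [301.7, 285.1]] [[210.2, 292.5], [209.0, 268.6], [207.7, 243.7]]
45 [[310.7, 285.1], [306.2, 284.2], [301.7, 283.4]] [[208.2, 298.7], [206.9, 274.1], [205.6, 248.6]]
```

View pics/s4d.png

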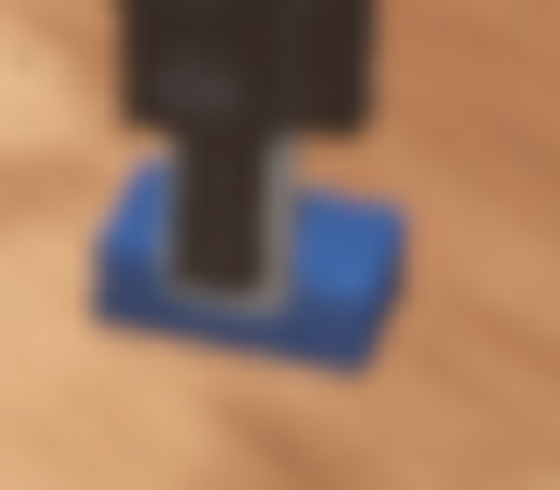

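{"api": "move_arm", "payload": {
  "series": [
    [0,0,0,0,0,0.4,0.6],
    [0,0,0,0,0,0.8,0.6],
    [0,0,0,0,0,1.0,0.6],
    [0,0,0,0,0,1.0,0.6]
  ]
}}

```text
time_s: 4.42
eef_pos: [402.0, -275.6, -31.9]
ee_rot: [0.001, 0.44, 0.898, -0.0]
force: [0.3, -0.6, 1.0]
grip_width: 0.599
```

{"api": "move_arm", "payload": {
  "series": [
    [0,0,0,0,0,0,0.45],
    [0,0,0,0,0,0,0.3],
    [0,0,0,0,0,0,0.2],
    [0,0,0,0,0,0,0.2],
    [0,0,0,0,0,0,0.2]
  ]
}}

```text
time_s: 4.83
eef_pos: [402.1, -275.8, -31.7]
ee_rot: [0.001, 0.44, 0.898, -0.0]
force: [0.1, -0.0, 1.4]
grip_width: 0.335
```

```bash
python3 - <<'E'
from p import *
plan([(400.8,-274,0,128)])
c=snap('wrist','w5.png')
cc=snap('scene','s5.png'); u=(308,284)
f=cc['frame'][u[1]-50:u[1]+20,u[0]-35:u[0]+35,::-1]
f=cv2.resize(f,(420,420),interpolation=cv2.INTER_CUBIC)
cv2.imwrite('pics/s5c.png',np.hstack([f,c['frame'][:,130:420,::-1]]))
E
```

```text
t 4.83 p [ 402.1 -275.8  -31.7] phi 127.7 j [-0.84  0.54  1.84  0.    0.76 -1.5 ] F [ 0.1 -0.   1.4] w 0.335 tilt 0.15
[ 401. -274.    0.] 128 | [0.001, 0.002, -0.004, 0.21, 0.01, -3.17] rows 1
```

View pics/s5c.png

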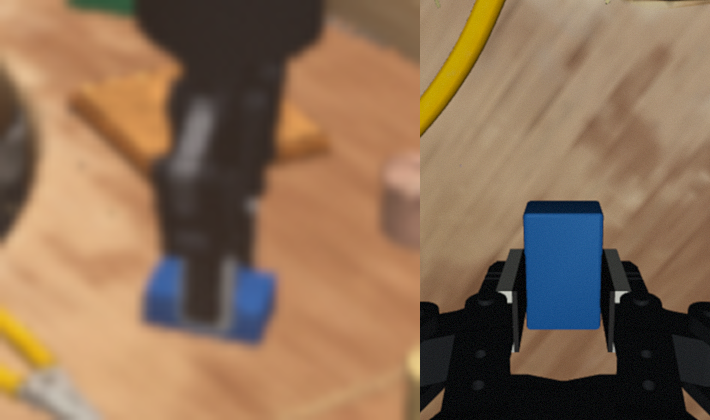

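Gripped: width 0.335 is about 28.5 mm. The reported z is about 35 mm below the real fingertips, so I work relative to this grip height: z = -32 on the worktop with this block.

{"api": "move_arm", "payload": {
  "series": [
    [0,0,0,0,0,-1,0.2],
    [0,0,0,0,0,-3,0.2],
    [0,0,0,0,0,-6,0.2],
    [0,0,0,0,0,-9,0.2],
    [0,0,0,0,0,-10,0.2]
  ]
}}

```text
time_s: 5.35
eef_pos: [403.1, -276.8, 72.5]
ee_rot: [0.004, 0.44, 0.898, -0.001]
force: [0.0, -0.9, 0.5]
grip_width: 0.336
```

```bash
python3 - <<'E'
from p import *
plan([(518.6,376.8,70,186),(518.6,376.8,-10,186),(518.6,376.8,-28,186)])
c=snap('wrist','w6.png')
E
```

```text
t 5.35 p [ 403.1 -276.8   72.5] phi 127.8 j [-0.84  0.36  1.77  0.    1.   -1.5 ] F [ 0.  -0.9  0.5] w 0.336 tilt 0.48
[ 432. -113.   72.] 142 | [0.0, 0.008, -0.254, 11.15, 12.29, -0.01] rows 4
[461.  50.  71.] 157 | [0.0, 0.0, -0.254, 7.7, 14.7, 0.06] rows 4
[490. 213.  71.] 171 | [0.0, 0.0, -0.254, 3.76, 16.16, 0.06] rows 4
[519. 377.  70.] 186 | [0.0, 0.0, -0.254, -0.42, 16.59, 0.06] rows 4
[519. 377. -10.] 186 | [0.0, 0.0, 0.0, -0.0, 0.0, 8.0] rows 2
[519. 377. -28.] 186 | [0.0, 0.0, 0.0, 0.0, 0.0, 1.8] rows 1
```

View pics/w6.png

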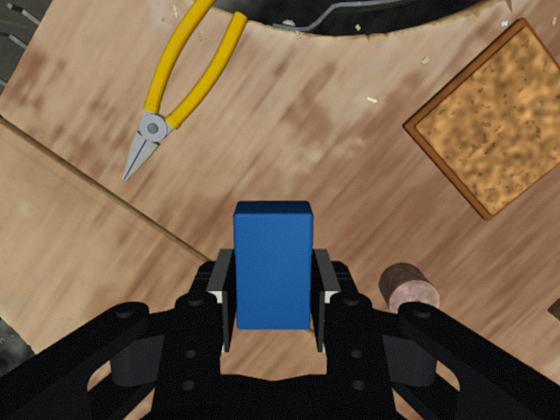

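The block is held and lifted, unmoved in the jaws. Now across to the tray.

{"api": "move_arm", "payload": {
  "series": [
    [0,0.008,-0.254,11.2,12.3,0,0.2],
    [0,0.008,-0.254,11.2,12.3,0,0.2],
    [0,0.008,-0.254,11.2,12.3,0,0.2],
    [0,0.008,-0.254,11.2,12.3,0,0.2],
    [0,0.008,-0.254,11.2,12.3,0,0.2]
  ]
}}

```text
time_s: 5.82
eef_pos: [431.4, -107.2, 70.6]
ee_rot: [-0.001, 0.32, 0.947, 0.001]
force: [-0.2, -0.7, -0.5]
grip_width: 0.337
```

{"api": "move_arm", "payload": {
  "series": [
    [0,0,-0.254,7.7,14.7,0,0.2],
    [0,0,-0.254,7.7,14.7,0,0.2],
    [0,0,-0.254,7.7,14.7,0,0.2],
    [0,0,-0.254,7.7,14.7,0,0.2],
    [0,0,-0.254,7.7,14.7,0,0.2]
  ]
}}

```text
time_s: 6.23
eef_pos: [458.7, 61.5, 70.0]
ee_rot: [-0.002, 0.195, 0.981, 0.001]
force: [1.0, -1.1, -1.0]
grip_width: 0.341
```

{"api": "move_arm", "payload": {
  "series": [
    [0,0,-0.254,3.8,16.2,0,0.2],
    [0,0,-0.254,3.8,16.2,0,0.2],
    [0,0,-0.254,3.8,16.2,0,0.2],
    [0,0,-0.254,3.8,16.2,0,0.2],
    [0,0,-0.254,3.8,16.2,0,0.2]
  ]
}}

```text
time_s: 6.65
eef_pos: [485.3, 230.6, 69.3]
ee_rot: [-0.002, 0.067, 0.998, 0.002]
force: [0.2, 0.4, -1.2]
grip_width: 0.341
```

{"api": "move_arm", "payload": {
  "series": [
    [0,0,-0.254,-0.4,16.6,0,0.2],
    [0,0,-0.254,-0.4,16.6,0,0.2],
    [0,0,-0.254,-0.4,16.6,0,0.2],
    [0,0,-0.254,-0.4,16.6,0,0.2],
    [0,0,-0.254,-0.4,16.6,0,0.2]
  ]
}}

```text
time_s: 7.07
eef_pos: [510.8, 399.3, 68.1]
ee_rot: [-0.002, -0.061, 0.998, 0.003]
force: [-0.2, -0.0, -0.3]
grip_width: 0.336
```

```bash
python3 - <<'E'
from p import *
c=snap('wrist','w7.png')
plan([(518.6,376.8,-10,186),(518.6,376.8,-28,186)])
E
```

```text
t 7.12 p [510.7 397.2  67.9] phi -173.0 j [ 0.48  0.69  1.24  0.01  1.21 -1.22] F [ 0.  -0.2 -1.2] w 0.338 tilt 0.36
[519. 377. -10.] -174 | [0.004, -0.005, 0.018, -0.57, -2.15, 7.78] rows 2
[519. 377. -28.] -174 | [0.0, 0.0, 0.0, 0.0, 0.0, 1.8] rows 1
```

View pics/w7.png

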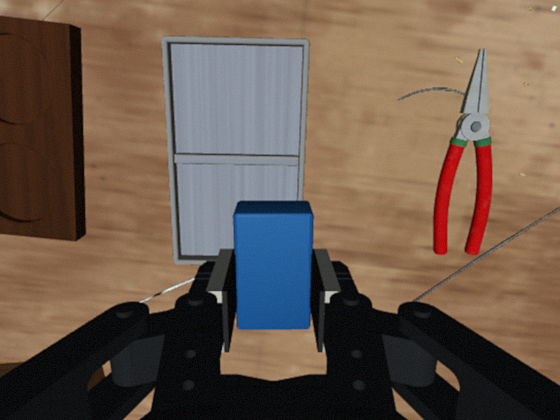

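```bash
python3 - <<'E'
from p import *
c=load('w7.png')
for n,u,v,z in [('TL',164,38,14),('TR',309,41,14),('BL',176,264,14),('partL',173,158,10),('partR',301,158,10)]: print(n,ray(c,u,v,z).round(1))
for n,u,v,z in [('standTR',82,26,14),('standBR',82,239,14)]: print(n,ray(c,u,v,z).round(1))
E
```

```text
TL [419.2 324.   14. ]
TR [410.5 407.7  14. ]
BL [561.2 338.5  14. ]
partL [489.4 331.8  10. ]
partR [479.4 413.2  10. ]
standTR [418.6 277.   14. ]
standBR [550.5 275.2  14. ]
```

```bash
python3 - <<'E'
from p import *
plan([(522,377,10,186),(522,377,-20,186),(522,377,-28,186)])
E
```

```text
t 7.12 p [510.7 397.2  67.9] phi -173.0 j [ 0.48  0.69  1.24  0.01  1.21 -1.22] F [ 0.  -0.2 -1.2] w 0.338 tilt 0.36
[522. 377.  10.] -174 | [0.004, -0.005, 0.018, -0.9, -2.17, 5.78] rows 2
[522. 377. -20.] -174 | [0.0, 0.0, 0.0, 0.0, 0.0, 3.0] rows 1
[522. 377. -28.] -174 | [0.0, 0.0, 0.0, 0.0, 0.0, 0.8] rows 1
```

{"api": "move_arm", "payload": {
  "series": [
    [0.004,-0.005,0.018,-0.9,-2.17,0,0.2],
    [0.004,-0.005,0.018,-0.9,-2.17,3,0.2],
    [0.004,-0.005,0.018,-0.9,-2.17,5.8,0.2],
    [0.004,-0.005,0.018,-0.9,-2.17,5.8,0.2]
  ]
}}

```text
time_s: 7.45
eef_pos: [519.0, 373.6, 3.7]
ee_rot: [-0.005, -0.051, 0.999, -0.002]
force: [-0.2, -0.7, -1.6]
grip_width: 0.333
```

```bash
python3 - <<'E'
from p import *
plan([(522,377,-20,186),(522,377,-28,186)])
c=snap('wrist','w8.png')
E
```

```text
t 7.45 p [519.  373.6   3.7] phi -174.1 j [ 0.44  0.75  1.31 -0.    1.09 -1.23] F [-0.2 -0.7 -1.6] w 0.333 tilt 0.61
[522. 377. -20.] -174 | [-0.004, -0.01, -0.002, -0.36, 0.31, 2.36] rows 1
[522. 377. -28.] -174 | [0.0, 0.0, 0.0, 0.0, 0.0, 0.8] rows 1
```

View pics/w8.png

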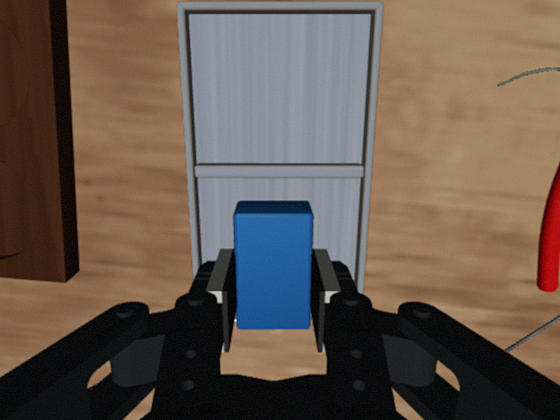

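{"api": "move_arm", "payload": {
  "series": [
    [-0.004,-0.01,0,-0.3,0.31,1,0.2],
    [-0.004,-0.01,0,-0.3,0.31,2,0.2],
    [-0.004,-0.01,0,-0.3,0.31,2.5,0.2],
    [-0.004,-0.01,0,-0.3,0.31,2.8,0.2],
    [-0.004,-0.01,0,-0.3,0.31,2.8,0.2]
  ]
}}

```text
time_s: 7.92
eef_pos: [522.8, 377.8, -21.2]
ee_rot: [0.002, -0.052, 0.999, 0.001]
force: [0.4, -0.1, -0.2]
grip_width: 0.335
```

```bash
python3 - <<'E'
from p import *
plan([(522,377,-28,186)])
c=snap('wrist','w9.png')
E
```

```text
t 7.92 p [522.8 377.8 -21.2] phi -174.1 j [ 0.44  0.79  1.32  0.    1.03 -1.23] F [ 0.4 -0.1 -0.2] w 0.335 tilt 0.22
[522. 377. -28.] -174 | [0.002, 0.003, -0.002, 0.09, -0.07, 0.68] rows 1
```

View pics/w9.png

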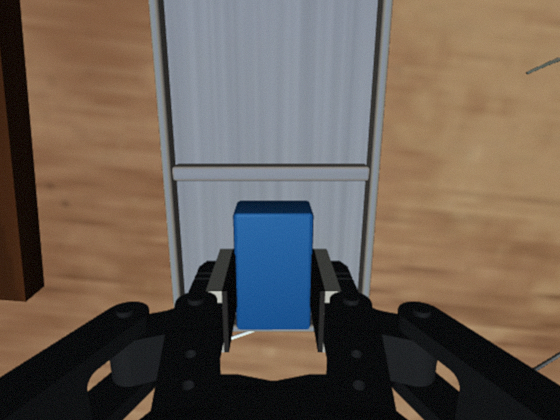

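{"api": "move_arm", "payload": {
  "series": [
    [0,0,0,0,0,0.3,0.2],
    [0,0,0,0,0,0.5,0.2],
    [0,0,0,0,0,0.65,0.2],
    [0,0,0,0,0,0.65,0.2]
  ]
}}

```text
time_s: 8.3
eef_pos: [522.8, 377.9, -27.5]
ee_rot: [0.002, -0.052, 0.999, 0.001]
force: [0.7, 0.7, -1.4]
grip_width: 0.334
```

{"api": "move_arm", "payload": {
  "series": [
    [0,0,0,0,0,0.1,0.2],
    [0,0,0,0,0,0.1,0.2],
    [0,0,0,0,0,0.1,0.2]
  ]
}}

```text
time_s: 8.55
eef_pos: [523.0, 378.0, -27.7]
ee_rot: [0.002, -0.052, 0.999, 0.001]
force: [-1.8, -1.8, 5.0]
grip_width: 0.334
```

Contact felt (5 N). Releasing gently.

{"api": "move_arm", "payload": {
  "series": [
    [0,0,0,0,0,0,0.4],
    [0,0,0,0,0,0,0.45],
    [0,0,0,0,0,0,0.45],
    [0,0,0,0,0,-1,0.45],
    [0,0,0,0,0,-3,0.45]
  ]
}}

```text
time_s: 8.97
eef_pos: [521.6, 377.3, 0.9]
ee_rot: [-0.0, -0.052, 0.999, 0.0]
force: [0.1, 0.2, -0.4]
grip_width: 0.451
```

{"api": "move_arm", "payload": {
  "series": [
    [0,0,0,0,0,-3,0.6],
    [0,0,0,0,0,-6,0.6],
    [0,0,0,0,0,-9,0.6],
    [0,0,0,0,0,-9,0.6]
  ]
}}

```text
time_s: 9.3
eef_pos: [524.3, 378.6, 98.3]
ee_rot: [0.005, -0.052, 0.999, 0.002]
force: [0.4, 1.0, 0.3]
grip_width: 0.6
```

```bash
python3 - <<'E'
from p import *
from m import seg
plan([(536,-19,100,-51)])
plan([(536,-19,100,129)])
plan([(530,80,100,144)])
c=snap('wrist','w10.png')
print(seg(c,(200,140,330,340),(105,120,60),(125,255,255),22,22,k=2))
E
```

```text
t 9.3 p [524.3 378.6  98.3] phi -174.1 j [ 0.44  0.65  1.23  0.    1.25 -1.23] F [0.4 1.  0.3] w 0.6 tilt 0.64
[527. 279.  99.] -143 | [0.001, 0.011, -0.537, 0.73, -9.92, -0.09] rows 5
[530. 180.  99.] -113 | [0.0, 0.0, -0.537, 5.7, -8.15, -0.04] rows 5
[533.  80. 100.] -82 | [0.0, 0.0, -0.537, 9.07, -4.08, -0.04] rows 5
[536. -19. 100.] -51 | [0.0, 0.0, -0.537, 9.88, 1.13, -0.04] rows 5
t 9.3 p [524.3 378.6  98.3] phi -174.1 j [ 0.44  0.65  1.23  0.    1.25 -1.23] F [0.4 1.  0.3] w 0.6 tilt 0.64
[528. 246.  99.] -193 | [0.006, 0.01, 0.331, 0.98, -13.22, -0.12] rows 4
[532. 114.  99.] -212 | [0.0, 0.0, 0.331, -3.37, -12.82, -0.06] rows 4
[536. -19. 100.] -231 | [0.0, 0.0, 0.331, -7.36, -11.03, -0.06] rows 4
t 9.3 p [524.3 378.6  98.3] phi -174.1 j [ 0.44  0.65  1.23  0.    1.25 -1.23] F [0.4 1.  0.3] w 0.6 tilt 0.64
[527. 229.  99.] -195 | [0.006, 0.01, 0.366, 1.26, -14.88, -0.16] rows 4
[530.  80. 100.] -216 | [0.0, 0.0, 0.366, -4.15, -14.34, -0.09] rows 4
(array([520.5, 376.9]), array([520.6, 376.9]), array([49.8, 29.5]), 5.9)
```

View pics/w10.png

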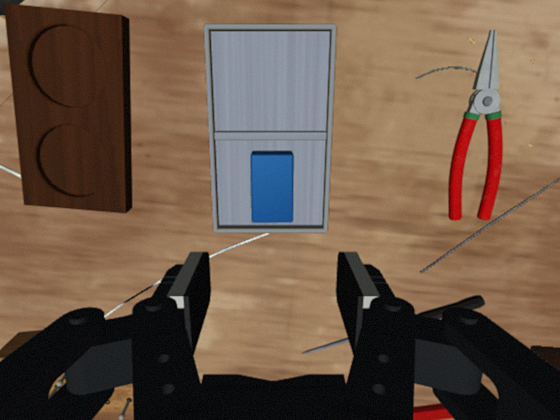

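Blue lies flat and centred in the far compartment, seen at (272,187). The stand recesses show at (66,66) and (75,158). Next, green.

{"api": "move_arm", "payload": {
  "series": [
    [0.006,0.01,0.331,0.98,-13.2,0,0.6],
    [0.006,0.01,0.331,0.98,-13.2,0,0.6],
    [0.006,0.01,0.331,0.98,-13.2,0,0.6],
    [0.006,0.01,0.331,0.98,-13.2,0,0.6]
  ]
}}

```text
time_s: 9.68
eef_pos: [527.0, 240.7, 94.1]
ee_rot: [-0.003, 0.118, 0.993, -0.002]
force: [0.0, 0.3, -0.1]
grip_width: 0.601
```

{"api": "move_arm", "payload": {
  "series": [
    [0,0,0.331,-3.4,-12.8,0,0.6],
    [0,0,0.331,-3.4,-12.8,0,0.6],
    [0,0,0.331,-3.4,-12.8,0,0.6],
    [0,0,0.331,-3.4,-12.8,0,0.6]
  ]
}}

```text
time_s: 10.02
eef_pos: [529.7, 104.0, 94.0]
ee_rot: [-0.003, 0.283, 0.959, -0.003]
force: [0.8, -0.7, -0.3]
grip_width: 0.597
```

{"api": "move_arm", "payload": {
  "series": [
    [0,0,0.331,-7.4,-11,0,0.6],
    [0,0,0.331,-7.4,-11,0,0.6],
    [0,0,0.331,-7.4,-11,0,0.6],
    [0,0,0.331,-7.4,-11,0,0.6],
    [0,0,0.331,-7.4,-11,0,0.6]
  ]
}}

```text
time_s: 10.43
eef_pos: [531.9, -31.0, 94.1]
ee_rot: [-0.003, 0.439, 0.899, -0.004]
force: [0.6, 0.2, 0.3]
grip_width: 0.598
```

```bash
python3 - <<'E'
from p import *
from m import seg
c=load('w10.png')
for u,v in [(66,66),(75,158)]: print('rec',ray(c,u,v,12).round(1))
c=snap('wrist','w11.png')
print(seg(c,(190,100,360,300),(60,80,40),(95,255,255),24,24,k=2))
plan([(536,-19,10,129)])
E
```

```text
rec [453.2 232.   12. ]
rec [515.2 235.1  12. ]
(array([536.6, -18.3]), array([536.4, -18.2]), array([29.3, 51.9]), -50.5)
t 10.48 p [531.9 -29.1  94.1] phi 128.1 j [-0.27  0.43  1.6  -0.01  1.12 -0.93] F [-0.2  0.7  0.1] w 0.602 tilt 0.53
[536. -19.  10.] 129 | [-0.009, -0.002, -0.016, 0.52, 1.03, 8.41] rows 3
```

View pics/w11.png

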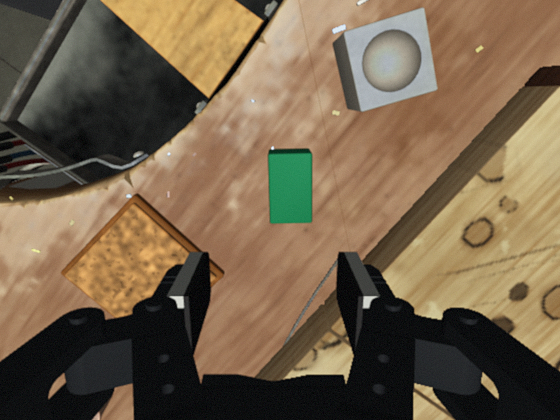

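{"api": "move_arm", "payload": {
  "series": [
    [-0.009,0,-0.016,0.55,1.1,0.5,0.6],
    [-0.009,0,-0.016,0.55,1.1,4,0.6],
    [-0.009,0,-0.016,0.55,1.1,8,0.6],
    [-0.009,0,-0.016,0.55,1.1,9,0.6],
    [-0.009,0,-0.016,0.55,1.1,9,0.6]
  ]
}}

```text
time_s: 10.9
eef_pos: [534.5, -16.1, 1.5]
ee_rot: [-0.004, 0.429, 0.903, -0.0]
force: [-0.1, -0.2, -0.4]
grip_width: 0.6
```

```bash
python3 - <<'E'
from p import *
c=snap('wrist','w12.png')
plan([(536.5,-18.5,-30,129.3)])
cv2.imwrite('pics/w12c.png',c['frame'][130:,130:420,::-1])
E
```

```text
t 10.95 p [536.2 -16.8   3.8] phi 129.1 j [-0.25  0.56  1.67  0.    0.92 -0.93] F [0.2 0.5 0.5] w 0.6 tilt 0.21
[536. -18. -30.] 129 | [-0.001, -0.004, -0.003, -0.16, -0.08, 3.38] rows 1
```

View pics/w12c.png

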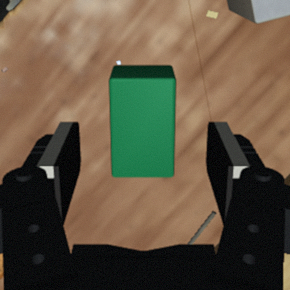

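{"api": "move_arm", "payload": {
  "series": [
    [0,-0.004,0,-0.16,-0.08,1.5,0.6],
    [0,-0.004,0,-0.16,-0.08,2.8,0.6],
    [0,-0.004,0,-0.16,-0.08,3.3,0.6],
    [0,-0.004,0,-0.16,-0.08,3.4,0.6],
    [0,-0.004,0,-0.16,-0.08,3.4,0.5]
  ]
}}

```text
time_s: 11.37
eef_pos: [537.3, -18.4, -28.9]
ee_rot: [0.001, 0.429, 0.903, -0.0]
force: [-0.6, 0.8, -0.0]
grip_width: 0.503
```

{"api": "move_arm", "payload": {
  "series": [
    [0,0,0,0,0,0,0.35],
    [0,0,0,0,0,0,0.2],
    [0,0,0,0,0,0,0.2],
    [0,0,0,0,0,0,0.2],
    [0,0,0,0,0,0,0.2]
  ]
}}

```text
time_s: 11.78
eef_pos: [538.4, -18.4, -27.4]
ee_rot: [0.002, 0.429, 0.903, 0.0]
force: [-0.1, 1.1, 7.8]
grip_width: 0.337
```

{"api": "move_arm", "payload": {
  "series": [
    [0,0,0,0,0,-1,0.2],
    [0,0,0,0,0,-3,0.2],
    [0,0,0,0,0,-6,0.2],
    [0,0,0,0,0,-10,0.2],
    [0,0,0,0,0,-10,0.2]
  ]
}}

```text
time_s: 12.2
eef_pos: [541.7, -19.1, 80.4]
ee_rot: [0.008, 0.429, 0.903, 0.001]
force: [0.8, -0.1, 0.5]
grip_width: 0.337
```

```bash
python3 - <<'E'
from p import *
c=snap('wrist','w13.png')
plan([(450,369.3,70,186)])
cv2.imwrite('pics/w13c.png',c['frame'][130:,130:420,::-1])
E
```

```text
t 12.25 p [540.3 -18.8  77.1] phi 129.2 j [-0.25  0.46  1.61 -0.    1.06 -0.93] F [-0.5 -0.7 -0.9] w 0.335 tilt 0.73
[510. 111.  75.] 148 | [0.005, 0.012, -0.331, 11.93, 5.84, 0.15] rows 4
[480. 240.  72.] 167 | [0.0, 0.0, -0.331, 9.39, 9.39, 0.24] rows 4
[450. 369.  70.] 186 | [0.0, 0.0, -0.331, 5.83, 11.93, 0.24] rows 4
```

View pics/w13c.png

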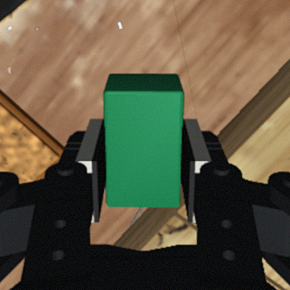

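{"api": "move_arm", "payload": {
  "series": [
    [0.005,0.012,-0.331,11.9,5.8,0,0.2],
    [0.005,0.012,-0.331,11.9,5.8,0,0.2],
    [0.005,0.012,-0.331,11.9,5.8,0,0.2],
    [0.005,0.012,-0.331,11.9,5.8,0,0.2]
  ]
}}

```text
time_s: 12.58
eef_pos: [507.9, 114.9, 76.2]
ee_rot: [-0.001, 0.271, 0.963, 0.001]
force: [-0.0, -1.0, -1.7]
grip_width: 0.338
```

{"api": "move_arm", "payload": {
  "series": [
    [0,0,-0.331,9.4,9.4,0,0.2],
    [0,0,-0.331,9.4,9.4,0,0.2],
    [0,0,-0.331,9.4,9.4,0,0.2],
    [0,0,-0.331,9.4,9.4,0,0.2]
  ]
}}

```text
time_s: 12.92
eef_pos: [474.6, 248.1, 76.1]
ee_rot: [-0.002, 0.104, 0.995, 0.001]
force: [-0.7, -0.6, -0.2]
grip_width: 0.337
```

{"api": "move_arm", "payload": {
  "series": [
    [0,0,-0.331,5.8,11.9,0,0.2],
    [0,0,-0.331,5.8,11.9,0,0.2],
    [0,0,-0.331,5.8,11.9,0,0.2],
    [0,0,-0.331,5.8,11.9,0,0.2],
    [0,0,-0.331,5.8,11.9,0,0.2]
  ]
}}

```text
time_s: 13.33
eef_pos: [441.1, 378.7, 75.9]
ee_rot: [-0.002, -0.063, 0.998, 0.001]
force: [-0.4, -0.8, -0.6]
grip_width: 0.339
```

```bash
python3 - <<'E'
from p import *
plan([(450,369.3,10,186)])
E
```

```text
t 13.33 p [441.1 378.7  75.9] phi -172.8 j [ 0.51  0.55  1.47  0.    1.13 -1.19] F [-0.4 -0.8 -0.6] w 0.339 tilt 0.25
[450. 369.  10.] -174 | [0.003, -0.003, 0.02, -0.79, -1.07, 6.59] rows 2
```

{"api": "move_arm", "payload": {
  "series": [
    [0.003,-0.003,0.02,-0.8,-1.1,2,0.2],
    [0.003,-0.003,0.02,-0.8,-1.1,5,0.2],
    [0.003,-0.003,0.02,-0.8,-1.1,7,0.2],
    [0.003,-0.003,0.02,-0.8,-1.1,7.5,0.2],
    [0.003,-0.003,0.02,-0.8,-1.1,7.5,0.2]
  ]
}}

```text
time_s: 13.75
eef_pos: [449.7, 367.5, -0.3]
ee_rot: [-0.002, -0.052, 0.999, -0.001]
force: [0.2, 0.1, -0.5]
grip_width: 0.339
```

```bash
python3 - <<'E'
from p import *
c=snap('wrist','w14.png')
plan([(450,369.3,-22,186)])
E
```

```text
t 13.8 p [450.6 368.2   1.2] phi -174.1 j [ 0.48  0.65  1.52 -0.    0.97 -1.19] F [0.1 0.6 0.3] w 0.339 tilt 0.06
[450. 369. -22.] -174 | [-0.001, -0.001, -0.001, 0.04, 0.12, 2.32] rows 1
```

View pics/w14.png

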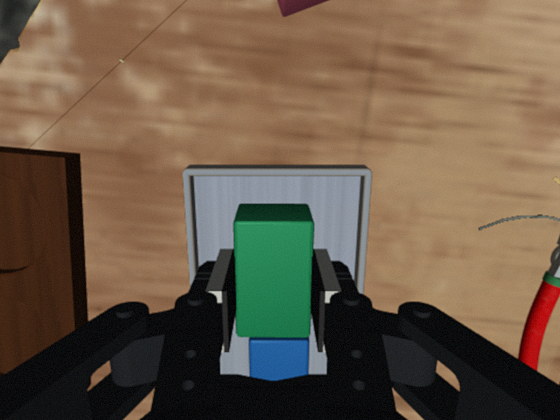

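{"api": "move_arm", "payload": {
  "series": [
    [0,0,0,0,0.1,0.8,0.2],
    [0,0,0,0,0.1,1.6,0.2],
    [0,0,0,0,0.1,2.0,0.2],
    [0,0,0,0,0.1,2.2,0.2],
    [0,0,0,0,0.1,2.2,0.2]
  ]
}}

```text
time_s: 14.22
eef_pos: [450.2, 369.1, -21.2]
ee_rot: [-0.001, -0.052, 0.999, -0.001]
force: [-0.6, -0.5, -0.9]
grip_width: 0.34
```

{"api": "move_arm", "payload": {
  "series": [
    [0,0,0,0,0,0.15,0.2],
    [0,0,0,0,0,0.3,0.2],
    [0,0,0,0,0,0.3,0.2]
  ]
}}

```text
time_s: 14.47
eef_pos: [450.4, 369.3, -23.3]
ee_rot: [-0.0, -0.052, 0.999, -0.0]
force: [-2.9, -1.7, 6.5]
grip_width: 0.342
```

Contact (6.5 N) at z = -23.3, where expected. Releasing.

{"api": "move_arm", "payload": {
  "series": [
    [0,0,0,0,0,0,0.4],
    [0,0,0,0,0,0,0.45],
    [0,0,0,0,0,0,0.45],
    [0,0,0,0,0,-1,0.45],
    [0,0,0,0,0,-3,0.45]
  ]
}}

```text
time_s: 14.88
eef_pos: [449.2, 368.6, 5.5]
ee_rot: [-0.002, -0.052, 0.999, -0.001]
force: [0.9, -0.6, 1.0]
grip_width: 0.45
```

{"api": "move_arm", "payload": {
  "series": [
    [0,0,0,0,0,-3,0.6],
    [0,0,0,0,0,-6,0.8],
    [0,0,0,0,0,-9,0.8],
    [0,0,0,0,0,-9,0.8]
  ]
}}

```text
time_s: 15.22
eef_pos: [452.2, 370.3, 102.3]
ee_rot: [0.003, -0.052, 0.999, 0.001]
force: [0.4, -0.2, 0.4]
grip_width: 0.803
```

```bash
python3 - <<'E'
from p import *
from m import seg
c=snap('wrist','w15.png')
print(seg(c,(190,100,360,300),(60,80,40),(95,255,255),28,28,k=2))
plan([(531,79.5,110,144)])
E
```

```text
(array([449.9, 368.5]), array([449.8, 368.5]), array([52. , 29.6]), 5.5)
t 15.27 p [451.1 369.7  99.3] phi -174.0 j [ 0.49  0.52  1.44 -0.    1.18 -1.19] F [ 0.5  0.1 -0.8] w 0.799 tilt 0.08
[491. 225. 105.] -195 | [0.0, 0.001, 0.366, -2.47, -14.85, -0.54] rows 4
[531.  80. 110.] -216 | [0.0, 0.0, 0.366, -7.62, -12.98, -0.54] rows 4
```

View pics/w15.png

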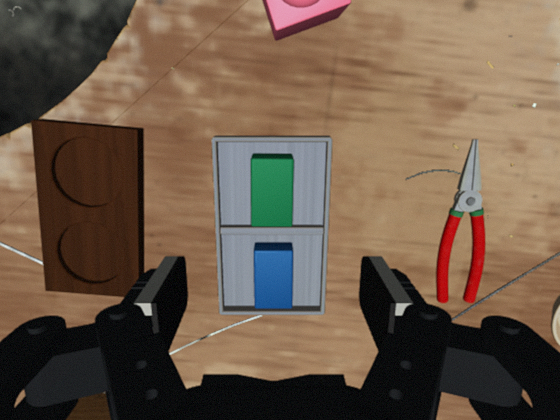

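Both wax blocks are placed: green at (272,190), blue at (273,275). Now the steel block.

{"api": "move_arm", "payload": {
  "series": [
    [0,0,0.366,-2.5,-14.8,-0.5,0.9],
    [0,0,0.366,-2.5,-14.8,-0.5,0.9],
    [0,0,0.366,-2.5,-14.8,-0.5,0.9],
    [0,0,0.366,-2.5,-14.8,-0.5,0.9]
  ]
}}

```text
time_s: 15.6
eef_pos: [491.4, 221.9, 103.9]
ee_rot: [0.0, 0.134, 0.991, -0.0]
force: [0.8, 0.7, -0.4]
grip_width: 0.898
```

{"api": "move_arm", "payload": {
  "series": [
    [0,0,0.366,-7.6,-13,-0.5,0.9],
    [0,0,0.366,-7.6,-13,-0.5,0.9],
    [0,0,0.366,-7.6,-13,-0.5,0.9],
    [0,0,0.366,-7.6,-13,-0.5,0.9],
    [0,0,0.366,-7.6,-13,-0.5,0.9]
  ]
}}

```text
time_s: 16.02
eef_pos: [530.9, 71.6, 108.5]
ee_rot: [0.0, 0.315, 0.949, -0.001]
force: [-0.8, 0.7, 0.2]
grip_width: 0.898
```

```bash
python3 - <<'E'
from p import *
from m import seg
c=snap('wrist','w16.png')
plan([(531,79.5,40,144)])
print(proj(c,[531,79.5,46]))
print(seg(c,(190,80,400,300),(0,0,110),(180,28,255),46,46,k=2,show='w16s.png'))
E
```

```text
t 16.07 p [530.2  74.1 108.3] phi 143.4 j [-0.08  0.41  1.58 -0.    1.15 -1.01] F [-0.1  1.  -0.4] w 0.902 tilt 0.06
[531.  80.  40.] 144 | [-0.001, -0.0, -0.011, 0.26, 0.49, 6.83] rows 2
[282.40084339 193.0512113 ]
(array([531.2,  79.2]), array([530. ,  80.1]), array([45.4, 49.3]), -36.0)
```

View pics/w16.png

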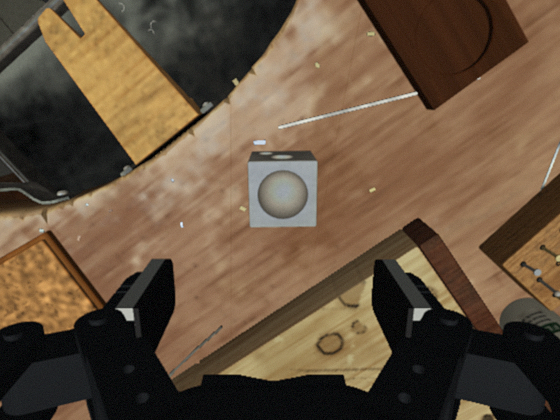

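View pics/w16s.png

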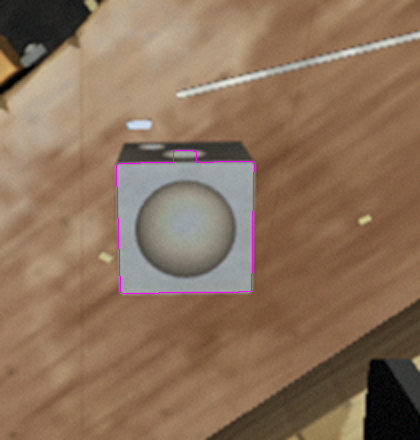

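{"api": "move_arm", "payload": {
  "series": [
    [0,0,-0.011,0.26,0.5,2,0.9],
    [0,0,-0.011,0.26,0.5,5,0.9],
    [0,0,-0.011,0.26,0.5,8,0.9],
    [0,0,-0.011,0.26,0.5,10,0.9],
    [0,0,-0.011,0.26,0.5,10,0.9]
  ]
}}

```text
time_s: 16.48
eef_pos: [527.7, 80.7, 4.2]
ee_rot: [-0.004, 0.309, 0.951, -0.001]
force: [-0.3, 0.2, -0.1]
grip_width: 0.9
```

```bash
python3 - <<'E'
from p import *
c=snap('wrist','w17.png')
plan([(531,79.5,-26,144)])
E
```

```text
t 16.53 p [529.3  80.5   6.7] phi 144.1 j [-0.07  0.56  1.67 -0.    0.92 -1.01] F [ 0.9 -0.   0.5] w 0.9 tilt 0.31
[531.  80. -26.] 144 | [-0.003, -0.004, 0.001, -0.21, 0.03, 3.27] rows 1
```

View pics/w17.png

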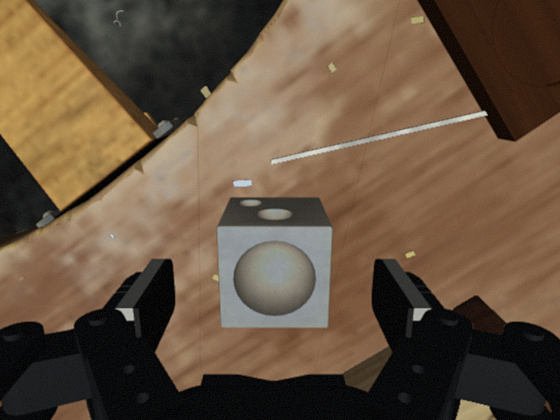

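{"api": "move_arm", "payload": {
  "series": [
    [0,-0.004,0,-0.2,0,1.5,0.9],
    [0,-0.004,0,-0.2,0,2.8,0.9],
    [0,-0.004,0,-0.2,0,3.2,0.8],
    [0,-0.004,0,-0.2,0,3.2,0.65],
    [0,-0.004,0,-0.2,0,3.2,0.6]
  ],
  "grip_force": 100
}}

```text
time_s: 16.95
eef_pos: [531.4, 79.6, -24.1]
ee_rot: [0.0, 0.308, 0.951, -0.001]
force: [-0.1, -0.3, -0.5]
grip_width: 0.599
```

{"api": "move_arm", "payload": {
  "series": [
    [0,0,0,0,0,0,0.4],
    [0,0,0,0,0,0,0.4],
    [0,0,0,0,0,0,0.4],
    [0,0,0,0,0,0,0.4],
    [0,0,0,0,0,0,0.4]
  ]
}}

```text
time_s: 17.37
eef_pos: [531.9, 79.7, -23.0]
ee_rot: [0.001, 0.308, 0.951, -0.001]
force: [-2.2, 0.8, 6.7]
grip_width: 0.522
```

{"api": "move_arm", "payload": {
  "series": [
    [0,0,0,0,0,-0.7,0.4],
    [0,0,0,0,0,-1.5,0.4],
    [0,0,0,0,0,-3,0.4],
    [0,0,0,0,0,-5,0.4],
    [0,0,0,0,0,-7,0.4]
  ]
}}

```text
time_s: 17.78
eef_pos: [531.3, 79.9, 47.8]
ee_rot: [0.0, 0.308, 0.951, -0.001]
force: [0.3, 0.1, -5.6]
grip_width: 0.523
```

```bash
python3 - <<'E'
from p import *
c=snap('wrist','w18.png')
plan([(489.5,-148.5,55,129)])
E
```

```text
t 17.83 p [533.7  79.9  51.9] phi 144.1 j [-0.07  0.49  1.63 -0.    1.01 -1.01] F [3.6 0.  0.2] w 0.522 tilt 0.41
[512. -34.  53.] 137 | [0.002, 0.007, 0.132, -4.91, -10.54, -0.14] rows 3
[ 490. -148.   55.] 129 | [0.0, 0.0, 0.132, -6.25, -9.81, -0.16] rows 3
```

View pics/w18.png

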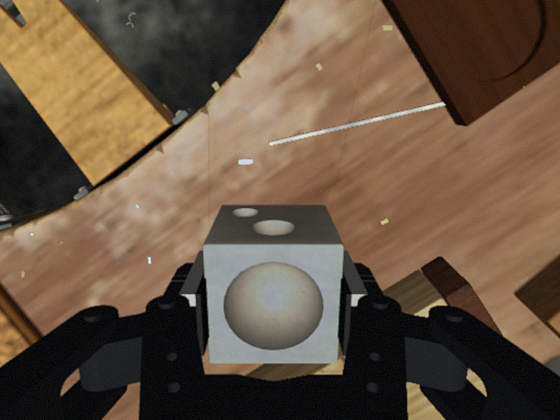

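{"api": "move_arm", "payload": {
  "series": [
    [0,0.007,0.132,-4.9,-10.5,0,0.4],
    [0,0.007,0.132,-4.9,-10.5,0,0.4],
    [0,0.007,0.132,-4.9,-10.5,0,0.4],
    [0,0.007,0.132,-4.9,-10.5,0,0.4]
  ]
}}

```text
time_s: 18.17
eef_pos: [511.2, -38.8, 52.2]
ee_rot: [0.001, 0.372, 0.928, 0.0]
force: [0.0, -1.1, -6.4]
grip_width: 0.523
```

{"api": "move_arm", "payload": {
  "series": [
    [0,0,0.132,-6.2,-9.8,0,0.4],
    [0,0,0.132,-6.2,-9.8,0,0.4],
    [0,0,0.132,-6.2,-9.8,0,0.4],
    [0,0,0.132,-6.2,-9.8,0,0.4],
    [0,0,0.132,-6.2,-9.8,0,0.4]
  ]
}}

```text
time_s: 18.58
eef_pos: [487.7, -154.1, 51.8]
ee_rot: [0.0, 0.434, 0.901, 0.0]
force: [0.8, 0.7, -6.0]
grip_width: 0.521
```

```bash
python3 - <<'E'
from p import *
c=snap('wrist','w19.png')
plan([(489.5,-148.5,10,129)])
E
```

```text
t 18.63 p [ 487.8 -152.7   51.8] phi 128.6 j [-0.53  0.44  1.71  0.    0.99 -1.21] F [ 0.5  0.9 -6.2] w 0.523 tilt 0.05
[ 490. -148.   10.] 129 | [0.001, 0.0, -0.007, 0.22, 0.39, 4.18] rows 2
```

View pics/w19.png

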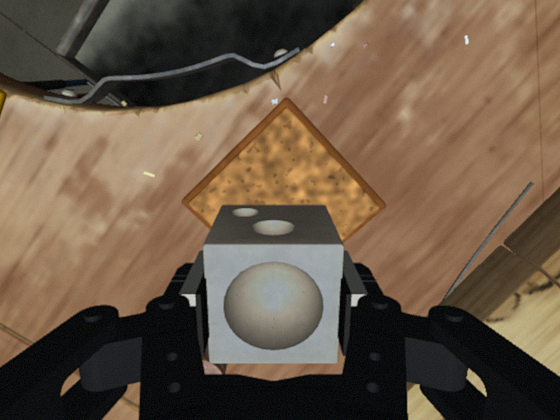

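```bash
python3 - <<'E'
from p import *
c=load('w19.png')
a=ray(c,183,203,12);b=ray(c,385,206,12);t=ray(c,286,98,12);print(a,b,t,(a+b)/2,np.linalg.norm(a-b))
E
```

```text
[ 442.14300268 -184.66428209   12.        ] [ 540.36557616 -109.04904136   12.        ] [452.46004096 -97.21017669  12.        ] [ 491.25428942 -146.85666172   12.        ] 123.95700291926974
```

{"api": "move_arm", "payload": {
  "series": [
    [0,0,0,0.22,0.4,1,0.4],
    [0,0,0,0.22,0.4,2.5,0.4],
    [0,0,0,0.22,0.4,4,0.4],
    [0,0,0,0.22,0.4,4.5,0.4],
    [0,0,0,0.22,0.4,4.5,0.4]
  ]
}}

```text
time_s: 19.05
eef_pos: [488.9, -146.9, 5.2]
ee_rot: [-0.001, 0.433, 0.902, 0.001]
force: [-0.5, 0.7, -5.9]
grip_width: 0.52
```

```bash
python3 - <<'E'
from p import *
plan([(489.5,-148.5,-11,129)])
E
```

```text
t 19.05 p [ 488.9 -146.9    5.2] phi 128.7 j [-0.52  0.52  1.75  0.    0.88 -1.2 ] F [-0.5  0.7 -5.9] w 0.52 tilt 0.18
[ 490. -148.  -11.] 129 | [-0.0, -0.003, -0.005, -0.17, -0.06, 1.62] rows 1
```

{"api": "move_arm", "payload": {
  "series": [
    [0,-0.003,0,-0.1,0,0.5,0.4],
    [0,-0.003,0,-0.1,0,1.0,0.4],
    [0,-0.003,0,-0.1,0,1.3,0.4],
    [0,-0.003,0,-0.1,0,1.45,0.4],
    [0,-0.003,0,-0.1,0,1.45,0.4]
  ]
}}

```text
time_s: 19.47
eef_pos: [489.4, -147.5, -9.4]
ee_rot: [-0.0, 0.433, 0.902, -0.0]
force: [0.5, 0.3, -4.7]
grip_width: 0.518
```

{"api": "move_arm", "payload": {
  "series": [
    [0,0,0,0,0,0.15,0.4],
    [0,0,0,0,0,0.3,0.4],
    [0,0,0,0,0,0.3,0.4]
  ]
}}

```text
time_s: 19.72
eef_pos: [489.7, -147.7, -11.1]
ee_rot: [0.0, 0.433, 0.902, -0.0]
force: [-5.4, 3.3, 9.7]
grip_width: 0.522
```

Contact at z = -11.1, as expected. Release and rise.

{"api": "move_arm", "payload": {
  "series": [
    [0,0,0,0,0,0,0.6],
    [0,0,0,0,0,0,0.75],
    [0,0,0,0,0,0,0.8],
    [0,0,0,0,0,-1,0.8],
    [0,0,0,0,0,-3,0.8]
  ],
  "grip_force": 40
}}

```text
time_s: 20.13
eef_pos: [488.7, -147.2, 18.3]
ee_rot: [-0.002, 0.433, 0.901, -0.0]
force: [1.1, 0.9, 0.7]
grip_width: 0.799
```

{"api": "move_arm", "payload": {
  "series": [
    [0,0,0,0,0,-3,0.8],
    [0,0,0,0,0,-6,0.8],
    [0,0,0,0,0,-9,0.8],
    [0,0,0,0,0,-9,0.8]
  ]
}}

```text
time_s: 20.47
eef_pos: [491.6, -148.7, 114.5]
ee_rot: [0.004, 0.433, 0.902, -0.0]
force: [0.5, 0.1, 0.0]
grip_width: 0.797
```

```bash
python3 - <<'E'
from p import *
c=snap('wrist','w20.png')
plan([(516.5,-270.3,90,90)])
E
```

```text
t 20.52 p [ 490.5 -148.1  111.6] phi 128.7 j [-0.52  0.36  1.65 -0.    1.13 -1.2 ] F [ 0.8  0.5 -0.9] w 0.803 tilt 0.21
[ 503. -209.  101.] 109 | [0.001, 0.003, 0.338, -5.58, -2.81, 1.1] rows 3
[ 516. -270.   90.] 90 | [0.0, 0.0, 0.338, -6.2, -0.8, 1.08] rows 3
```

View pics/w20.png

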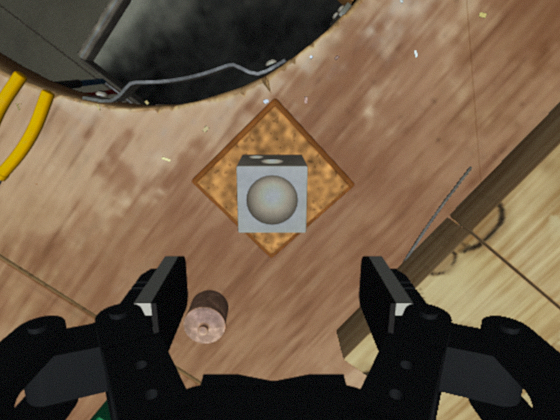

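```bash
python3 - <<'E'
from p import *
c=load('w20.png')
print('steel',ray(c,272.5,199.5,58).round(1),'pot rim',ray(c,205,325,34).round(1), 'knob',ray(c,204,328,38).round(1))
print('base',((ray(c,194,182,12)+ray(c,354,186,12))/2).round(1))
plan([(517,-270.3,80,129)])
E
```

```text
steel [ 490.8 -147.3   58. ] pot rim [ 518.2 -268.    34. ] knob [ 518.1 -268.1   38. ]
base [ 492.3 -147.1   12. ]
t 20.52 p [ 490.5 -148.1  111.6] phi 128.7 j [-0.52  0.36  1.65 -0.    1.13 -1.2 ] F [ 0.8  0.5 -0.9] w 0.803 tilt 0.21
[ 517. -270.   80.] 129 | [0.001, 0.003, -0.005, -11.18, -5.58, 3.2] rows 4
```

Steel is within about 2 mm of the base centre. Next, the squat pot (copper).

{"api": "move_arm", "payload": {
  "series": [
    [0,0,0,-11.2,-5.6,2,0.8],
    [0,0,0,-11.2,-5.6,2,0.8],
    [0,0,0,-11.2,-5.6,2,0.8],
    [0,0,0,-11.2,-5.6,2,0.8],
    [0,0,0,-11.2,-5.6,2,0.8]
  ]
}}

```text
time_s: 20.93
eef_pos: [516.2, -271.9, 90.4]
ee_rot: [0.001, 0.434, 0.901, -0.0]
force: [0.2, -0.2, -0.1]
grip_width: 0.802
```

```bash
python3 - <<'E'
from p import *
c=snap('wrist','w21.png')
plan([(517,-270,20,129)])
E
```

```text
t 20.98 p [ 516.3 -270.4   90.9] phi 128.7 j [-0.68  0.53  1.45  0.    1.16 -1.36] F [-0.1  0.3 -0.3] w 0.802 tilt 0.08
[ 517. -270.   20.] 129 | [0.001, 0.001, -0.006, -0.0, 0.08, 7.09] rows 2
```

View pics/w21.png

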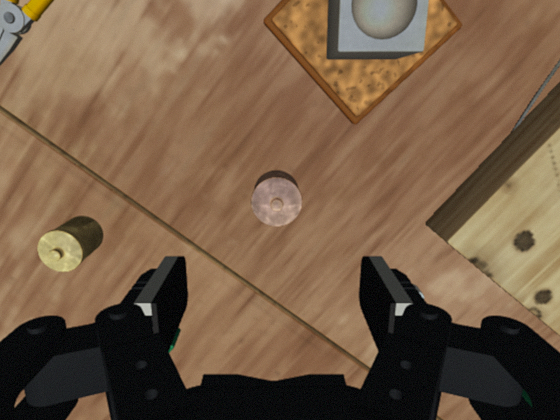

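```bash
python3 - <<'E'
from p import *
c=load('w21.png')
print('squat',ray(c,277,205,37).round(1),ray(c,276,202,33).round(1),'tall',ray(c,57,254,43).round(1),ray(c,60,251,39).round(1))
E
```

```text
squat [ 519.2 -270.8   37. ] [ 518.2 -270.5   33. ] tall [ 425.7 -386.    43. ] [ 425.4 -385.8   39. ]
```

{"api": "move_arm", "payload": {
  "series": [
    [0,0,0,-0.15,0.16,2,0.8],
    [0,0,0,-0.15,0.16,5,0.8],
    [0,0,0,-0.15,0.16,7,0.8],
    [0,0,0,-0.15,0.16,8,0.8],
    [0,0,0,-0.15,0.16,8,0.8]
  ]
}}

```text
time_s: 21.4
eef_pos: [517.6, -268.7, 9.2]
ee_rot: [-0.001, 0.433, 0.902, 0.001]
force: [-0.6, 0.7, -0.2]
grip_width: 0.797
```

```bash
python3 - <<'E'
from p import *
c=snap('wrist','w22.png')
plan([(518.5,-270.6,-18,129)])
E
```

```text
t 21.45 p [ 518.5 -269.6   11. ] phi 128.7 j [-0.68  0.63  1.51  0.    1.   -1.36] F [ 0.6 -0.1  0.6] w 0.797 tilt 0.03
[ 518. -271.  -18.] 129 | [0.0, 0.0, -0.005, -0.08, -0.06, 2.9] rows 1
```

View pics/w22.png

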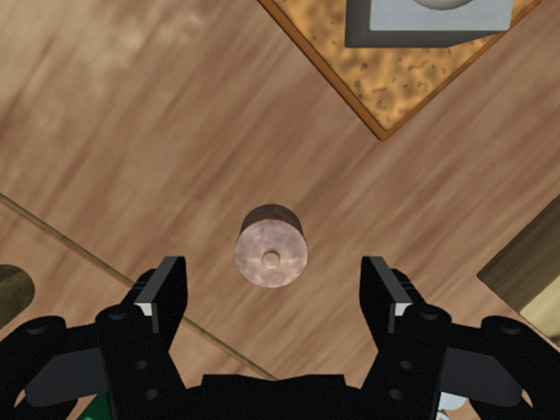

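{"api": "move_arm", "payload": {
  "series": [
    [0,0,0,-0.08,-0.06,1.5,0.8],
    [0,0,0,-0.08,-0.06,2.6,0.8],
    [0,0,0,-0.08,-0.06,2.9,0.7],
    [0,0,0,-0.08,-0.06,2.9,0.55],
    [0,0,0,-0.08,-0.06,2.9,0.5]
  ]
}}

```text
time_s: 21.87
eef_pos: [518.8, -270.7, -17.4]
ee_rot: [0.001, 0.433, 0.902, 0.0]
force: [0.1, -0.9, 0.2]
grip_width: 0.504
```

{"api": "move_arm", "payload": {
  "series": [
    [0,0,0,0,0,0,0.4],
    [0,0,0,0,0,0,0.3],
    [0,0,0,0,0,0,0.25],
    [0,0,0,0,0,0,0.25],
    [0,0,0,0,0,0,0.25]
  ]
}}

```text
time_s: 22.28
eef_pos: [519.3, -271.0, -16.2]
ee_rot: [0.001, 0.433, 0.902, -0.0]
force: [-1.3, 1.4, 7.2]
grip_width: 0.362
```

{"api": "move_arm", "payload": {
  "series": [
    [0,0,0,0,0,-1,0.25],
    [0,0,0,0,0,-3,0.25],
    [0,0,0,0,0,-6,0.25],
    [0,0,0,0,0,-9,0.25],
    [0,0,0,0,0,-9,0.25]
  ]
}}

```text
time_s: 22.7
eef_pos: [521.6, -272.8, 80.5]
ee_rot: [0.006, 0.433, 0.902, -0.001]
force: [-0.1, -1.1, 0.1]
grip_width: 0.364
```

```bash
python3 - <<'E'
from p import *
c=snap('wrist','w23.png')
plan([(460,-20,75,154),(453,233,75,180)])
E
```

```text
t 22.75 p [ 520.6 -272.    77.6] phi 128.7 j [-0.68  0.55  1.46  0.    1.13 -1.36] F [-0.2  1.3 -0.5] w 0.365 tilt 0.54
[ 490. -146.   76.] 141 | [0.001, 0.009, -0.221, 11.73, 5.52, 0.04] rows 4
[460. -20.  75.] 154 | [0.0, 0.0, -0.221, 10.24, 7.95, 0.13] rows 4
[456. 106.  75.] 167 | [0.0, 0.0, -0.227, 5.86, 11.22, 0.0] rows 4
[453. 233.  75.] 180 | [0.0, 0.0, -0.227, 3.19, 12.25, 0.0] rows 4
```

View pics/w23.png

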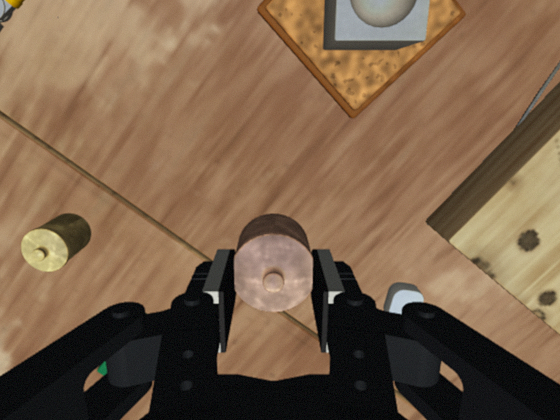

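```bash
python3 - <<'E'
from p import *
plan([(515.5,234.7,75,180)],ang=36)
E
```

```text
t 22.75 p [ 520.6 -272.    77.6] phi 128.7 j [-0.68  0.55  1.46  0.    1.13 -1.36] F [-0.2  1.3 -0.5] w 0.365 tilt 0.54
[ 519. -103.   77.] 146 | [0.001, 0.009, -0.298, 13.28, 10.43, -0.01] rows 5
[517.  66.  76.] 163 | [0.0, 0.0, -0.298, 9.63, 13.88, 0.09] rows 5
[516. 235.  75.] 180 | [0.0, 0.0, -0.298, 5.13, 16.1, 0.09] rows 5
```

{"api": "move_arm", "payload": {
  "series": [
    [0,0.009,-0.298,13.3,10.4,0,0.25],
    [0,0.009,-0.298,13.3,10.4,0,0.25],
    [0,0.009,-0.298,13.3,10.4,0,0.25],
    [0,0.009,-0.298,13.3,10.4,0,0.25],
    [0,0.009,-0.298,13.3,10.4,0,0.25]
  ]
}}

```text
time_s: 23.17
eef_pos: [517.5, -97.0, 76.2]
ee_rot: [-0.001, 0.292, 0.957, 0.001]
force: [0.0, 0.2, -0.1]
grip_width: 0.36
```

{"api": "move_arm", "payload": {
  "series": [
    [0,0,-0.298,9.6,13.9,0,0.25],
    [0,0,-0.298,9.6,13.9,0,0.25],
    [0,0,-0.298,9.6,13.9,0,0.25],
    [0,0,-0.298,9.6,13.9,0,0.25],
    [0,0,-0.298,9.6,13.9,0,0.25]
  ]
}}

```text
time_s: 23.58
eef_pos: [514.0, 76.9, 76.2]
ee_rot: [-0.002, 0.144, 0.99, 0.002]
force: [0.5, 0.3, -0.9]
grip_width: 0.364
```

{"api": "move_arm", "payload": {
  "series": [
    [0,0,-0.298,5.1,15,0,0.25],
    [0,0,-0.298,5.1,15,0,0.25],
    [0,0,-0.298,5.1,15,0,0.25],
    [0,0,-0.298,5.1,15,0,0.25],
    [0,0,-0.298,5.1,15,0,0.25]
  ]
}}

```text
time_s: 24.0
eef_pos: [506.6, 240.4, 76.4]
ee_rot: [-0.002, -0.007, 1.0, 0.003]
force: [0.9, 0.7, -0.8]
grip_width: 0.361
```

```bash
python3 - <<'E'
from p import *
c=snap('wrist','w24.png')
plan([(515.5,234.7,20,180)])
E
```

```text
t 24.05 p [507.  237.6  76.3] phi -179.3 j [ 0.23  0.5   1.54  0.01  1.1  -1.36] F [-0.4 -0.4 -0.7] w 0.366 tilt 0.31
[516. 235.  20.] -180 | [0.004, -0.003, 0.013, -0.86, -0.33, 5.63] rows 2
```

View pics/w24.png

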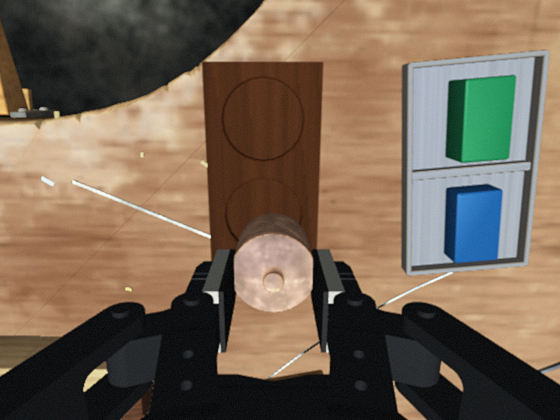

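```bash
python3 - <<'E'
from p import *
c=load('w24.png')
n=ray(c,263,118.5,14);f=ray(c,264,217,14)
print(n,f,[ray(c,u,v,14).round(1).tolist() for u,v in ((203,62),(323,62))])
print('top of far ring',ray(c,264,179,14))
plan([(516,234.5,10,180)])
E
```

```text
[452.82089305 233.14586071  14.        ] [518.51813454 234.22772675  14.        ] [[419.6, 196.3, 14.0], [418.6, 269.6, 14.0]]
top of far ring [492.04290983 234.04749658  14.        ]
t 24.05 p [507.  237.6  76.3] phi -179.3 j [ 0.23  0.5   1.54  0.01  1.1  -1.36] F [-0.4 -0.4 -0.7] w 0.366 tilt 0.31
[516. 234.  10.] -180 | [0.004, -0.003, 0.013, -0.92, -0.35, 6.63] rows 2
```

{"api": "move_arm", "payload": {
  "series": [
    [0.004,-0.003,0.013,-1,-0.35,2,0.25],
    [0.004,-0.003,0.013,-1,-0.35,4,0.25],
    [0.004,-0.003,0.013,-1,-0.35,6,0.25],
    [0.004,-0.003,0.013,-1,-0.35,6.8,0.25],
    [0.004,-0.003,0.013,-1,-0.35,6.8,0.25]
  ]
}}

```text
time_s: 24.47
eef_pos: [515.7, 233.2, 6.3]
ee_rot: [-0.002, 0.001, 1.0, -0.0]
force: [0.1, -0.2, -0.8]
grip_width: 0.36
```

```bash
python3 - <<'E'
from p import *
c=snap('wrist','w25.png')
plan([(517,234.2,-7,180)])
E
```

```text
t 24.52 p [516.7 233.6   7.9] phi 179.9 j [ 0.22  0.61  1.57  0.    0.97 -1.35] F [-0.4  0.1 -0.3] w 0.359 tilt 0.12
[517. 234.  -7.] 180 | [-0.0, -0.002, -0.001, -0.04, 0.06, 1.49] rows 1
```

View pics/w25.png

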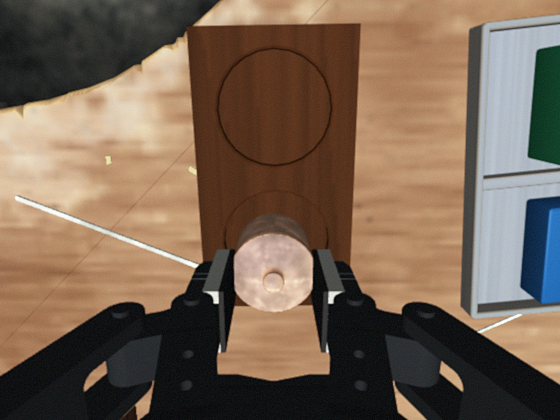

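{"api": "move_arm", "payload": {
  "series": [
    [0,0,0,0,0.05,0.5,0.25],
    [0,0,0,0,0.05,1.0,0.25],
    [0,0,0,0,0.05,1.3,0.25],
    [0,0,0,0,0.05,1.45,0.25],
    [0,0,0,0,0.05,1.45,0.25]
  ]
}}

```text
time_s: 24.93
eef_pos: [516.6, 234.1, -6.8]
ee_rot: [-0.001, 0.001, 1.0, -0.0]
force: [1.2, -0.0, -0.8]
grip_width: 0.363
```

{"api": "move_arm", "payload": {
  "series": [
    [0,0,0,0,0,0.1,0.25],
    [0,0,0,0,0,0.2,0.25],
    [0,0,0,0,0,0.2,0.25]
  ]
}}

```text
time_s: 25.18
eef_pos: [516.8, 234.2, -8.2]
ee_rot: [-0.001, 0.001, 1.0, -0.0]
force: [-1.7, -0.7, 4.3]
grip_width: 0.367
```

Contact at z = -8.2, as expected. Release.

{"api": "move_arm", "payload": {
  "series": [
    [0,0,0,0,0,0,0.42],
    [0,0,0,0,0,0,0.5],
    [0,0,0,0,0,0,0.55],
    [0,0,0,0,0,-1,0.55],
    [0,0,0,0,0,-3,0.55]
  ]
}}

```text
time_s: 25.6
eef_pos: [515.4, 233.9, 20.8]
ee_rot: [-0.003, 0.001, 1.0, -0.001]
force: [-0.1, -0.0, 0.1]
grip_width: 0.549
```

{"api": "move_arm", "payload": {
  "series": [
    [0,0,0,0,0,-3,0.7],
    [0,0,0,0,0,-6,0.7],
    [0,0,0,0,0,-9,0.7],
    [0,0,0,0,0,-9,0.7]
  ]
}}

```text
time_s: 25.93
eef_pos: [518.8, 234.7, 117.5]
ee_rot: [0.002, 0.001, 1.0, 0.001]
force: [0.7, 0.5, 0.3]
grip_width: 0.7
```

```bash
python3 - <<'E'
from p import *
c=snap('wrist','w26.png')
plan([(480,0,110,155),(425.5,-385.5,100,129)])
E
```

```text
t 25.98 p [517.6 234.4 114.4] phi 179.9 j [ 0.22  0.47  1.47  0.    1.19 -1.35] F [-0.2 -0.1 -0.6] w 0.698 tilt 0.04
[499. 117. 112.] 167 | [0.0, 0.001, 0.218, 1.86, -11.72, 0.22] rows 3
[480.   0. 110.] 155 | [0.0, 0.0, 0.218, -0.71, -11.85, 0.22] rows 3
[ 453. -193.  105.] 142 | [0.0, 0.0, 0.227, -5.68, -18.62, 0.5] rows 5
[ 426. -386.  100.] 129 | [0.0, 0.0, 0.227, -9.72, -16.87, 0.5] rows 5
```

View pics/w26.png

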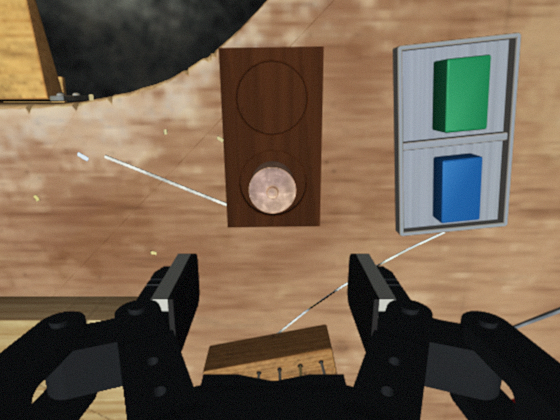

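Squat pot stands centred in the far recess, lid at (273,190). Now the tall pot.

{"api": "move_arm", "payload": {
  "series": [
    [0,0,0.218,1.9,-11.7,0,0.7],
    [0,0,0.218,1.9,-11.7,0,0.7],
    [0,0,0.218,1.9,-11.7,0,0.7],
    [0,0,0.218,1.9,-11.7,0,0.7]
  ]
}}

```text
time_s: 26.32
eef_pos: [497.4, 113.0, 114.0]
ee_rot: [-0.0, 0.112, 0.994, -0.001]
force: [-0.9, 0.0, 0.2]
grip_width: 0.696
```

{"api": "move_arm", "payload": {
  "series": [
    [0,0,0.218,-0.7,-11.9,0,0.8],
    [0,0,0.218,-0.7,-11.9,0,0.8],
    [0,0,0.218,-0.7,-11.9,0,0.8],
    [0,0,0.218,-0.7,-11.9,0,0.8]
  ]
}}

```text
time_s: 26.65
eef_pos: [476.9, -9.6, 113.6]
ee_rot: [-0.001, 0.222, 0.975, -0.001]
force: [1.1, 1.3, 0.5]
grip_width: 0.797
```

{"api": "move_arm", "payload": {
  "series": [
    [0,0,0.227,-5.7,-18.6,0.5,0.8],
    [0,0,0.227,-5.7,-18.6,0.5,0.8],
    [0,0,0.227,-5.7,-18.6,0.5,0.8],
    [0,0,0.227,-5.7,-18.6,0.5,0.8],
    [0,0,0.227,-5.7,-18.6,0.5,0.8]
  ]
}}

```text
time_s: 27.07
eef_pos: [447.2, -203.9, 108.6]
ee_rot: [-0.001, 0.331, 0.944, -0.001]
force: [1.2, 0.2, -0.1]
grip_width: 0.802
```

{"api": "move_arm", "payload": {
  "series": [
    [0,0,0.227,-9.7,-15.5,0.5,0.8],
    [0,0,0.227,-9.7,-15.5,0.5,0.8],
    [0,0,0.227,-9.7,-15.5,0.5,0.8],
    [0,0,0.227,-9.7,-15.5,0.5,0.8],
    [0,0,0.227,-9.7,-15.5,0.5,0.8]
  ]
}}

```text
time_s: 27.48
eef_pos: [425.1, -389.3, 102.9]
ee_rot: [-0.001, 0.437, 0.9, -0.002]
force: [0.5, 0.0, 0.3]
grip_width: 0.798
```

```bash
python3 - <<'E'
from p import *
c=snap('wrist','w27.png')
plan([(425.5,-385.7,30,129)])
print(proj(c,[425.5,-385.7,43]))
E
```

```text
t 27.53 p [ 424.8 -390.4  102.7] phi 128.1 j [-0.94  0.51  1.46 -0.    1.18 -1.61] F [-1.8 -1.1 -0.6] w 0.801 tilt 0.24
[ 426. -386.   30.] 129 | [-0.004, -0.001, -0.015, 0.33, 0.38, 7.27] rows 2
[276.5390528  197.35252394]
```

View pics/w27.png

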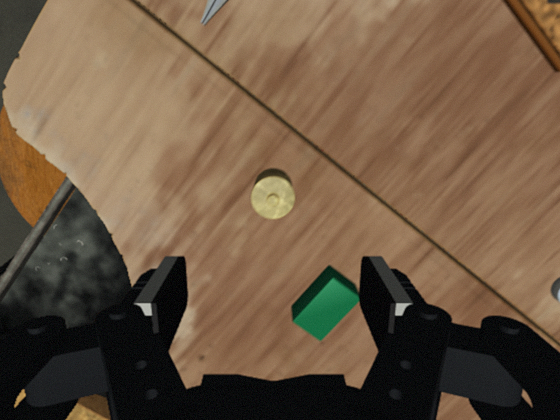

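```bash
python3 - <<'E'
from p import *
c=load('w27.png')
t=ray(c,273,199,43); t2=ray(c,272.5,195.5,39); print(t,t2)
plan([(*((t+t2)/2)[:2],10,128.3)])
E
```

```text
[ 424.35396651 -388.05118319   43.        ] [ 423.24724004 -387.2124993    39.        ]
t 27.53 p [ 424.8 -390.4  102.7] phi 128.1 j [-0.94  0.51  1.46 -0.    1.18 -1.61] F [-1.8 -1.1 -0.6] w 0.801 tilt 0.24
[ 424. -388.   10.] 128 | [-0.004, -0.001, -0.003, 0.28, 0.13, 9.27] rows 3
```

{"api": "move_arm", "payload": {
  "series": [
    [-0.004,0,0,0.28,0.13,3,0.8],
    [-0.004,0,0,0.28,0.13,6,0.8],
    [-0.004,0,0,0.28,0.13,8.5,0.8],
    [-0.004,0,0,0.28,0.13,9,0.8],
    [-0.004,0,0,0.28,0.13,9,0.8]
  ]
}}

```text
time_s: 27.95
eef_pos: [423.5, -386.3, 11.2]
ee_rot: [-0.002, 0.437, 0.899, 0.001]
force: [-0.1, 0.3, -0.4]
grip_width: 0.799
```

```bash
python3 - <<'E'
from p import *
c=snap('wrist','w28.png')
plan([(424,-387.7,-15,128.3)])
E
```

```text
t 28.0 p [ 424.2 -387.3   13. ] phi 128.2 j [-0.94  0.61  1.54 -0.    0.99 -1.61] F [ 0.  -0.2  1.3] w 0.803 tilt 0.06
[ 424. -388.  -15.] 128 | [-0.0, -0.001, -0.002, -0.02, -0.04, 2.8] rows 1
```

View pics/w28.png

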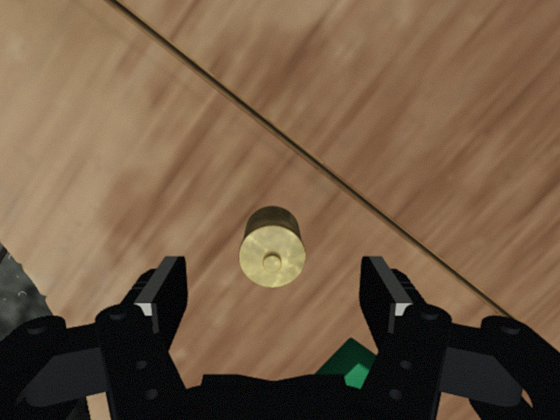

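{"api": "move_arm", "payload": {
  "series": [
    [0,0,0,0,0,1.5,0.8],
    [0,0,0,0,0,2.5,0.8],
    [0,0,0,0,0,2.8,0.7],
    [0,0,0,0,0,2.8,0.55],
    [0,0,0,0,0,2.8,0.5]
  ]
}}

```text
time_s: 28.42
eef_pos: [424.5, -387.5, -14.3]
ee_rot: [-0.0, 0.437, 0.899, 0.0]
force: [0.0, -0.6, 0.6]
grip_width: 0.501
```

{"api": "move_arm", "payload": {
  "series": [
    [0,0,0,0,0,0,0.4],
    [0,0,0,0,0,0,0.3],
    [0,0,0,0,0,0,0.2],
    [0,0,0,0,0,0,0.2],
    [0,0,0,0,0,0,0.2]
  ]
}}

```text
time_s: 28.83
eef_pos: [424.8, -388.2, -13.2]
ee_rot: [0.001, 0.437, 0.899, -0.0]
force: [-0.8, -0.6, 5.9]
grip_width: 0.316
```

{"api": "move_arm", "payload": {
  "series": [
    [0,0,0,0,0,-1,0.2],
    [0,0,0,0,0,-3,0.2],
    [0,0,0,0,0,-6,0.2],
    [0,0,0,0,0,-10,0.2],
    [0,0,0,0,0,-11,0.2]
  ]
}}

```text
time_s: 29.25
eef_pos: [426.2, -389.9, 103.2]
ee_rot: [0.005, 0.437, 0.899, -0.002]
force: [0.5, -0.1, 0.5]
grip_width: 0.32
```

```bash
python3 - <<'E'
from p import *
c=snap('wrist','w29.png')
plan([(453,224,95,180)])
E
```

```text
t 29.3 p [ 426.3 -389.9  102.8] phi 128.2 j [-0.94  0.5   1.46  0.    1.17 -1.61] F [ 1.2 -1.5  1.5] w 0.321 tilt 0.62
[ 433. -236.  101.] 141 | [-0.002, 0.011, -0.226, 11.65, 10.01, 0.06] rows 4
[440. -83.  99.] 154 | [0.0, 0.0, -0.226, 9.11, 12.37, 0.2] rows 4
[446.  71.  97.] 167 | [0.0, 0.0, -0.226, 6.11, 14.1, 0.2] rows 4
[453. 224.  95.] 180 | [0.0, 0.0, -0.226, 2.79, 15.11, 0.2] rows 4
```

View pics/w29.png

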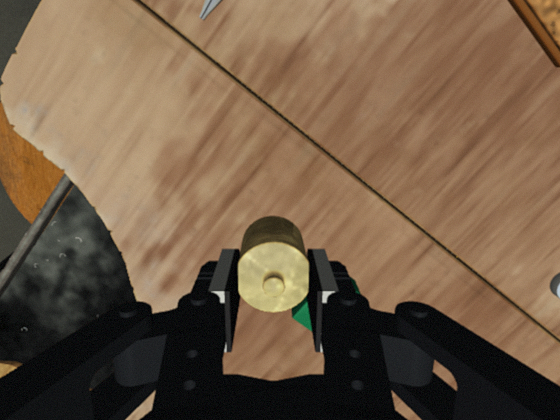

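Held upright. Across to the stand's near recess.

{"api": "move_arm", "payload": {
  "series": [
    [0,0.011,-0.226,11.6,10,0,0.2],
    [0,0.011,-0.226,11.6,10,0,0.2],
    [0,0.011,-0.226,11.6,10,0,0.2],
    [0,0.011,-0.226,11.6,10,0,0.2],
    [0,0.011,-0.226,11.6,10,0,0.2]
  ]
}}

```text
time_s: 29.72
eef_pos: [432.9, -232.3, 101.5]
ee_rot: [-0.001, 0.331, 0.944, 0.0]
force: [0.0, -0.6, -0.1]
grip_width: 0.323
```

{"api": "move_arm", "payload": {
  "series": [
    [0,0,-0.226,9.1,12.4,0,0.2],
    [0,0,-0.226,9.1,12.4,0,0.2],
    [0,0,-0.226,9.1,12.4,0,0.2],
    [0,0,-0.226,9.1,12.4,0,0.2],
    [0,0,-0.226,9.1,12.4,0,0.2]
  ]
}}

```text
time_s: 30.13
eef_pos: [438.5, -74.1, 101.4]
ee_rot: [-0.002, 0.22, 0.975, 0.001]
force: [0.5, -1.5, -1.0]
grip_width: 0.318
```

{"api": "move_arm", "payload": {
  "series": [
    [0,0,-0.226,6.1,14.1,0,0.2],
    [0,0,-0.226,6.1,14.1,0,0.2],
    [0,0,-0.226,6.1,14.1,0,0.2],
    [0,0,-0.226,6.1,14.1,0,0.2],
    [0,0,-0.226,6.1,14.1,0,0.2]
  ]
}}

```text
time_s: 30.55
eef_pos: [443.7, 83.4, 101.6]
ee_rot: [-0.002, 0.107, 0.994, 0.002]
force: [1.3, 0.1, -0.4]
grip_width: 0.317
```

{"api": "move_arm", "payload": {
  "series": [
    [0,0,-0.226,2.8,14.5,0,0.2],
    [0,0,-0.226,2.8,14.5,0,0.2],
    [0,0,-0.226,2.8,14.5,0,0.2],
    [0,0,-0.226,2.8,14.5,0,0.2],
    [0,0,-0.226,2.8,14.5,0,0.2]
  ]
}}

```text
time_s: 30.97
eef_pos: [447.1, 234.1, 101.8]
ee_rot: [-0.002, -0.008, 1.0, 0.002]
force: [0.8, -0.4, -1.5]
grip_width: 0.316
```

```bash
python3 - <<'E'
from p import *
c=snap('wrist','w30.png')
plan([(453,233.2,15,180)])
E
```

```text
t 31.02 p [447.2 232.  101.7] phi -179.1 j [ 0.24  0.36  1.68  0.    1.1  -1.34] F [ 0.7  0.  -1.6] w 0.318 tilt 0.3
[453. 233.  15.] -180 | [0.003, -0.004, 0.015, -0.62, 0.08, 8.66] rows 3
```

View pics/w30.png

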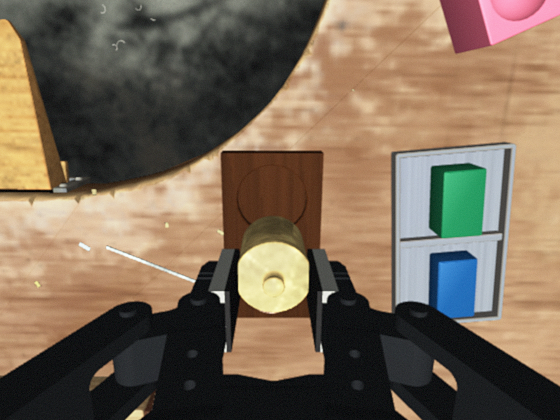

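```bash
python3 - <<'E'
from p import *
c=load('w30.png')
print(ray(c,272.5,165,14)+[26,0,0])
E
```

```text
[453.65026951 233.20046656  14.        ]
```

{"api": "move_arm", "payload": {
  "series": [
    [0.003,-0.004,0.015,-0.6,0.08,3,0.2],
    [0.003,-0.004,0.015,-0.6,0.08,6,0.2],
    [0.003,-0.004,0.015,-0.6,0.08,8.5,0.2],
    [0.003,-0.004,0.015,-0.6,0.08,9,0.2],
    [0.003,-0.004,0.015,-0.6,0.08,9,0.2]
  ]
}}

```text
time_s: 31.43
eef_pos: [452.3, 231.8, 10.6]
ee_rot: [-0.002, 0.001, 1.0, -0.0]
force: [0.2, -0.5, -0.6]
grip_width: 0.317
```

```bash
python3 - <<'E'
from p import *
c=snap('wrist','w31.png')
plan([(453,233.2,-4,180)])
E
```

```text
t 31.48 p [453.4 232.3  12.1] phi 179.9 j [ 0.24  0.5   1.75  0.    0.89 -1.33] F [ 0.7  0.5 -0.3] w 0.319 tilt 0.02
[453. 233.  -4.] 180 | [0.0, -0.0, -0.001, 0.03, 0.09, 1.61] rows 1
```

View pics/w31.png

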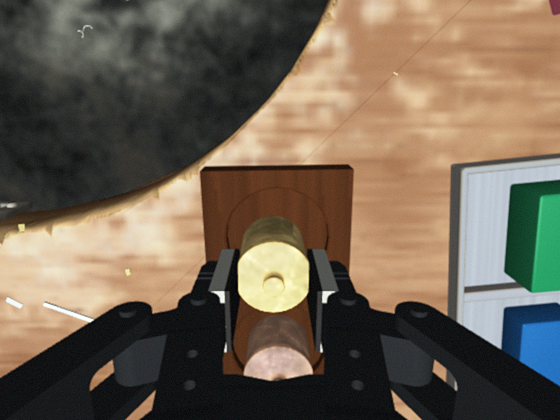

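{"api": "move_arm", "payload": {
  "series": [
    [0,0,0,0,0.09,0.6,0.2],
    [0,0,0,0,0.09,1.1,0.2],
    [0,0,0,0,0.09,1.4,0.2],
    [0,0,0,0,0.09,1.6,0.2],
    [0,0,0,0,0.09,1.6,0.2]
  ]
}}

```text
time_s: 31.9
eef_pos: [453.2, 233.2, -4.0]
ee_rot: [-0.0, 0.001, 1.0, 0.0]
force: [-0.9, 0.3, -0.8]
grip_width: 0.32
```

{"api": "move_arm", "payload": {
  "series": [
    [0,0,0,0,0,0.1,0.2],
    [0,0,0,0,0,0.2,0.2],
    [0,0,0,0,0,0.2,0.2]
  ]
}}

```text
time_s: 32.15
eef_pos: [453.7, 233.2, -5.2]
ee_rot: [0.0, 0.0, 1.0, 0.0]
force: [-0.8, -1.1, 6.4]
grip_width: 0.315
```

{"api": "move_arm", "payload": {
  "series": [
    [0,0,0,0,0,0,0.38],
    [0,0,0,0,0,0,0.45],
    [0,0,0,0,0,0,0.5],
    [0,0,0,0,0,-1,0.5],
    [0,0,0,0,0,-3,0.5]
  ]
}}

```text
time_s: 32.57
eef_pos: [452.3, 232.9, 23.9]
ee_rot: [-0.002, 0.0, 1.0, -0.0]
force: [-0.6, -0.1, -0.1]
grip_width: 0.497
```

{"api": "move_arm", "payload": {
  "series": [
    [0,0,0,0,0,-3,0.6],
    [0,0,0,0,0,-6,0.6],
    [0,0,0,0,0,-10,0.6],
    [0,0,0,0,0,-13,0.6],
    [0,0,0,0,0,-13,0.6]
  ]
}}

```text
time_s: 32.98
eef_pos: [455.4, 233.8, 160.7]
ee_rot: [0.004, 0.0, 1.0, 0.001]
force: [1.9, 0.4, -0.4]
grip_width: 0.6
```

```bash
python3 - <<'E'
from p import *
c=snap('wrist','w32.png')
plan([])
snap('top','top2.png');snap('scene','scene2.png')
t=load('top2.png')['frame'][:,:,::-1]
s=load('scene2.png')['frame'][:,:,::-1]
cv2.imwrite('pics/fin.png',np.hstack([cv2.resize(t[160:310,140:430],(435*1,225)),cv2.resize(s[160:320,190:430],(340,225))]))
E
```

```text
t 33.03 p [454.2 233.4 157.4] phi 180.0 j [ 0.24  0.31  1.6   0.    1.23 -1.33] F [0.5 0.  0.3] w 0.604 tilt 0.17
```

View pics/w32.png

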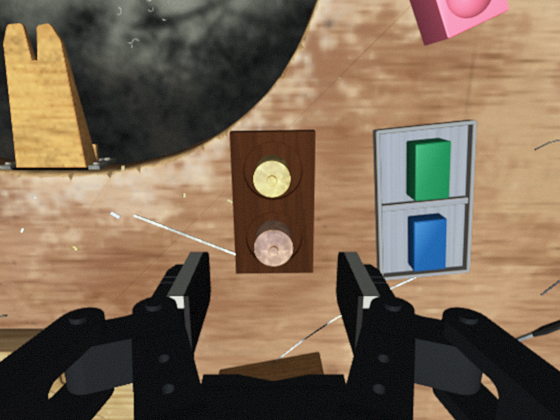

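View pics/fin.png

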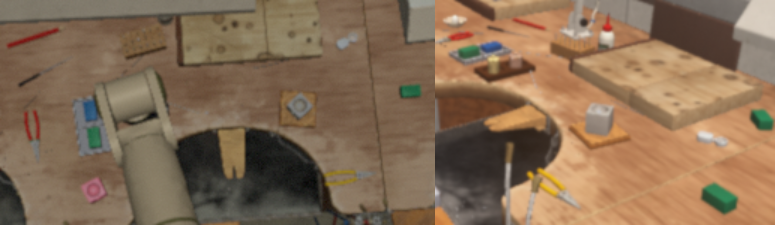

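The wrist view shows both pots upright in their recesses, brass at (272,180) and copper at (274,248), and both wax blocks flat in the tray. The steel stands on its cork base and the pliers look undisturbed. One quick numeric check, then I hand in.

```bash
python3 - <<'E'
from m import *
c=load('w32.png')
print('tall',ray(c,272,180,40).round(1),'squat',ray(c,274,248,34).round(1))
t=load('top2.png')
b=seg(t,(322,214,356,248),(8,110,90),(25,255,255),12,12); print('base',b[0])
print('steel',seg(t,(328,218,352,244),(0,0,85),(180,60,255),35,46)[:3])
for n,roi,lo,hi,f in [('plR',(360,262,395,290),(22,150,90),(35,255,255),'top2.png'),('plR0',(360,262,395,290),(22,150,90),(35,255,255),'top0.png'),('plL',(150,225,172,258),(0,150,60),(8,255,255),'top2.png'),('plL0',(150,225,172,258),(0,150,60),(8,255,255),'top0.png')]:
  try: print(n,seg(load(f),roi,lo,hi,6,6)[0])
  except Exception as e: print(n,e)
print(ctrl.sense()['time_s'], job.finish_job())
E
```

```text
tall [455.6 232.5  40. ] squat [518.5 234.2  34. ]
base [ 489.7 -145.6]
steel (array([ 491.4, -148.9]), array([ 490.5, -147.5]), array([49.7, 52.5]))
plR [ 297.  -243.1]
plR0 [ 320.8 -257.4]
plL [494.2 539.3]
plL0 [494.  539.2]
the job is handed in; nothing more can be done
33.1333 None
```

```bash
python3 - <<'E'
from m import *
for f in ('scene0.png','scene2.png'): print(f,seg(load(f),(250,270,300,312),(20,170,120),(35,255,255),6,6)[:3])
E
```

```text
scene0.png (array([ 320.8, -231.8]), array([ 320.8, -233.2]), array([12.1, 75.5]))
scene2.png (array([ 321. , -232.1]), array([ 321., -233.]), array([12.5, 75.9]))
```

All five things are back where they belong, and I handed the job in at 33.1 s of the 128 s allowed. No verdict is reported.

- **Wax blocks:** the blue thin block lies in the far tray compartment and the green thick block, the nearest of three look-alikes, in the near one. When last measured from the wrist camera, each was within about 2 mm of its compartment centre and lying flat.
- **Pots:** the squat copper pot stands in the far recess and the tall brass pot in the near one. Both look upright and are about 1 to 3 mm off centre.
- **Steel block:** it stands on the cork base, about 2 to 4 mm from the centre in the last views. The pink cube was left alone.
- **Setting down:** every piece was lowered until about 4 to 10 N of contact force showed, then released. The gripper was clear of everything at the end.

Some checks failed or disagreed along the way:

- **Fingertip height:** the real fingertips sit about 30 mm behind the stated tool point. My first grip on the blue block therefore closed on air above it without touching it. From then on I set heights from the pictures and the contact force.
- **Right pliers:** the two top views disagreed by about 28 mm, because the arm hid part of the yellow grips in the first one. The scene camera puts them within 0.4 mm of their starting place. I made that scene-camera check after handing in.
- **Left pliers:** unmoved to within 0.2 mm.

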